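# Snap the knock bar back into the knock-out bin

### The arm

A 6-joint arm with a two-finger parallel gripper is mounted at the origin on a cart in front of the work surface, level with it; the furniture and walls round the work are solid. World frame = base frame: x ahead of the robot, y to its left, z up, the work surface at z = 0. Lengths are in mm, angles in rad, forces in N, time in s.
With the tool pointing down it reaches from about 350 to 875 mm from the base axis. Payload 4.2 kg.
Tool frame: the origin (TCP) lies midway between the tips of the shut fingers; the grasp point (between the pads) lies 19 mm behind it; z points along the fingers, y is the direction in which the jaws open and shut (so a half turn about z gives the same grasp; the last joint's range is limited). The gripper opens to 85 mm and grips with 20 to 120 N. Pads are 22 mm wide; open, the fingers measure 114 mm over their backs; the gripper's body (76 mm by 85 mm) begins 54 mm behind the grasp point. The pads swing forward as they close: fully open they stand 13 mm farther back than shut.
Start: joints at [1.449, 0.385, 0.008, 0, -1.194, -0.259], TCP at [232.256, 580.221, 192.212] pointing down, gripper open.
Joint ranges: [-3.14, 3.14], [-1.21, 2.06], [-1.07, 1.41], [-3.16, 2.05], [-2.99, -0.16], [-3.1, 3.1]. Speed limits (rad/s): [2.79, 2.79, 3.14, 3.14, 3.14, 3.14].

### API

Orientations are given as a unit quaternion [x, y, z, w].
In Python, from bench import readout, optics, workorder, nets gives the robot as it stands. The module is installed in compiled form; this text tells all that it offers.
- The arm moves only by the tool move_arm, never from a script. Its argument "steps" is a list of rows, each a list of 7 numbers: the opening, from -1 (shut) to 1 (fully open), so that 0 is half open, then the shift along the world's x, y, z in mm, then the turn, a rotation vector about the world's x, y, z in rad. In form: [[gripper, tx, ty, tz, wx, wy, wz], ...]. A call has 1 to 5 rows; each row is the pose to reach, as a shift and turn from the pose commanded when the call began; what a row does not reach only later rows make up. A row lasts 1/12 s, in which the tool goes at most 41.7 mm and 7.16 degrees, less where a joint would pass 70% of its speed; a pose out of reach is approached as far as the arm can. A call with a gripper value outside its range is refused whole. The fingers move at their own pace and stop on an object; the grip force is fixed at half the most. Time passes only in rows, so rows that repeat a pose let the fingers close. It gives the time, the measured TCP pose, the force and the opening at its end, in the units of the state.
- readout.read_state(): the state, without advancing time (a new reading comes with each control period).
- optics.get_image(name): name is "scene" or "top" or "wrist"; returns a dict with "frame" (384x512x3 uint8, blue, green, red), "fx", "fy", "cx", "cy" (pixels), "rvec" (rotation vector, rad) and "tvec" (3), from world to camera coordinates, as OpenCV has them. Camera axes: x right, y down, z forward; pixel columns grow to the right and rows downward; lengths in mm; the calibration is good to about 2 mm. A picture is of the moment at which its call begins. There is no depth.
- workorder.job_done(): hands the job in, once; it reports no verdict.
Trained networks look in a picture, given as the dict that the camera call returned (one of the last four; its "shot" number tells which), for a name from the list of things; names that differ only in an ending like _2 or _b are one class to them, and where a whole thing is asked for, a point or a joint stands for the part that bears it (a point fixed in the world has none). Each returns a list of dicts, best first, with "conf" (0 to 1); they miss things now and then, are a little off and sometimes report something else, mostly with a low value. They report only what shows in the picture. A call takes as long as a camera call.
- nets.silhouettes(name, picture): "region" (384x512 bool, what is visible of it) and "extent" ([left, top, right, bottom] in pixels, round what is visible of it).
- nets.tip_of(name, picture): "uv" ([column, row] in pixels: a listed point, or the origin of a listed thing).
The state is a dict: "clock": time; "joints": joint angles; "joint_vel": joint speeds; "joint_efforts": joint torques, N m; "position": TCP position; "ee_rot": TCP orientation; "contact_force": force on the tool from outside, world axes, zero at the start; "wrist_torque": the same for the moment, N m; "gripper_width": finger opening in mm.
Only numpy, scipy, OpenCV 4.12 (cv2) and the standard library are available. Lean on these libraries where they do the work, as an engineer would, in place of code of your own. Each camera call takes 0.05 s, during which the arm holds its last target.

### The job

Put the longer of the two loose knock bars back into the knock-out bin: lay it across between the two spring clips and press it straight down until both clips have spread and snapped back over its ends and it rests fully home, then let go. Press only as hard as the clips need and stop as soon as it is home, so as not to bend the bracket; leave the short bar and the other things where they are.

Things in the scene. Friction and masses are not known exactly. Their poses are not given: they have to be found in the camera images.
- long_bar_center (a point): Centre of the long knock bar, the one to fit: black rubber sleeve 28 x 28 mm square, 92 mm long; round steel ends 26 mm in diameter, the last 3.6 mm chamfered down to 14 mm diameter; 140 mm over all, about 0.16 kg. x axis = along the bar (either end may go to either clip). It lies on a flat of the sleeve, this point 14 mm above the worktop.
- short_bar_center (a point): Centre of the short knock bar, which does not fit: the same section and ends but 100 mm over all (sleeve 64 mm). x axis = along it, 14 mm above the worktop. Loose; leave it.
- bin: Steel knock-out bin, fixed, 190 mm (its x) x 130 mm (its y), rim 75 mm high, open on top; origin at the middle of its underside, on the worktop. The bar belongs level along the bin's x axis, midway. At each end a bracket above the rim carries a U-shaped seat (57 mm from the middle, 8 mm thick along x, 29 mm wide, flared mouth) and, outside it, an upright spring clip.
- bar_place (a point): Middle of the range in which the seated bar's centre may lie, 120 mm above the worktop over the bin's middle; axes as the bin's. Both seats and clips ride on one bracket, set by screws anywhere within +-10 mm of this; the setting is not reported, so home must be felt: the axis of the seated bar is 110 to 130 mm high. More than 30 N between bar and bin bends the bracket.
- clip_far (a joint): Outward bend (rad) of the spring clip at the bin's +x end: 0 upright at rest, about 0.07 as the bar passes. The clips' noses stand 134 mm apart at rest. The bar meets them about 26 mm above home; the push peaks at 8 to 14 N in all some 21 mm above home, falls to 2 to 4 N while its ends slide past, turns to a light pull in the last 7 mm as the clips close, then rises steeply on the rigid seats.
- clip_near (a joint): The same for the spring clip at the bin's -x end.
- glass: Small shot glass, 49 mm wide, 62 mm high, bystander; origin under its centre.
- spoon: Teaspoon lying near the front edge, 132 x 26 x 9 mm, bystander.
- coffee_scoop: Small metal scoop with a straight handle, 145 x 46 x 30 mm, lying near the front edge, bystander.
- star_sweet: Star-shaped sweet, 51 x 48 x 20 mm, bystander.
- wrapped_sweet: Twist-wrapped sweet, 71 x 45 x 32 mm, bystander.

How it is judged (in metres and radians):
On the way, in this order (a step that is already met when the one before it is completed fails the run):
1. the long bar is lifted off the worktop (height (world z) of long_bar_center above 0.06 m), for 0.1 s.
2. the bar, over the bin, spreads a clip (horizontal distance between long_bar_center and bin below 0.02 m and value of joint any of clip_far, clip_near above 0.04 rad), for 0.02 s.
At the end, for the whole second after the job is handed in: The long bar lies at rest, released, in both seats of the bin: its centre within 8 mm of the bin's middle seen from above and 106 to 132.5 mm above the bin's underside, its axis within 0.06 rad of the bin's x axis, and both clips sprung back to within 0.02 rad of upright over its ends (horizontal distance between long_bar_center and bin below 0.008 m and z of long_bar_center in the frame of bin between 0.106 and 0.1325 m and angle between the x axis of long_bar_center and the x axis of bin, either way round below 0.06 rad and value of joint each of clip_far, clip_near below 0.02 rad and linear speed of long_bar below 0.01 m/s); the robot touches nothing.
It fails at once if the bar is pressed or knocked against the bin, its seats or clips with more than 30 N (contact force between long_bar and bin above 30 N).
It fails at once if the robot presses on the bin or its clips with more than 25 N (contact force between any of the fingers, the arm and bin above 25 N).
It fails at once if the short bar or a bystander is moved by more than 25 mm (distance of any of short_bar_center, glass, spoon, coffee_scoop, star_sweet, wrapped_sweet from where it was at the start of the episode above 0.025 m).
It also fails if it takes over 58 s, if anything falls off the work surface, if the arm or the gripper's body presses on something with over 40 N, if the wrist force passes 120 N, or if a joint passes its speed limit or range.

## Working session

There is one attempt and no reset: what is moved stays moved. The work goes in short steps, Python scripts to look and compute and a tool call to move; the robot and the scene stay as the last step left them, time stands still between calls to the robot, and variables do not carry over. Pictures are saved under pics/ and viewed, and the job is handed in when it is done.

Besides the shell and the picture viewer there is one more tool, called after "Request:" by a JSON object that holds its "fn" and its "kwargs". move_arm: Moves the arm, as the interface text tells. Its arguments: {"type":"object","properties":{"steps":{"type":"array","items":{"type":"array","items":{"type":"number"}}}},"required":["steps"]}

```bash
mkdir -p pics; cat > h.py <<'E'
import numpy as np,cv2
from bench import readout,optics,workorder,nets
def P(im):
    R=cv2.Rodrigues(np.array(im['rvec'],float))[0];t=np.array(im['tvec'],float).ravel();return R,t
def ray(im,uv,z):
    R,t=P(im);d=R.T@np.array([(uv[0]-im['cx'])/im['fx'],(uv[1]-im['cy'])/im['fy'],1.]);c=-R.T@t
    return c+d*(z-c[2])/d[2]
def proj(im,X):
    R,t=P(im);q=R@np.array(X,float)+t;return np.array([q[0]/q[2]*im['fx']+im['cx'],q[1]/q[2]*im['fy']+im['cy']])
E
python3 - <<'E'
from h import *
s=readout.read_state();print(s)
for n in ['scene','top','wrist']:
    im=optics.get_image(n);cv2.imwrite(f'pics/{n}0.png',im['frame'])
    R,t=P(im);print(n,'cam',-R.T@t)
    for o,z in [('long_bar_center',14),('short_bar_center',14),('bin',0),('bar_place',120),('glass',0)]:
        r=nets.tip_of(o,im)
        print(o,[(x['conf'],np.round(x['uv'],1),np.round(ray(im,x['uv'],z),1)) for x in r[:3]])
E
```

```text
{'clock': 0.0, 'joints': array([ 1.44864975e+00,  3.85565758e-01,  6.61719722e-03, -4.78745664e-04,
       -1.19397996e+00, -2.58594780e-01]), 'joint_vel': array([ 0.00030229, -0.00040069, -0.00100953,  0.0003324 , -0.0008854 ,
        0.00183134]), 'joint_efforts': array([ 4.16091889e-04, -3.92291021e+01,  1.88401705e+01,  4.18638468e+00,
       -4.69400460e-03, -4.87564922e-08]), 'position': array([232.00237201, 579.62885663, 191.11573856]), 'ee_rot': array([ 9.81916864e-01, -1.89309497e-01, -1.49289867e-04,  1.07878461e-03]), 'contact_force': array([-0.62955354, -0.28226588, -0.04927243]), 'wrist_torque': array([-0.03530428, -0.02298046, -0.0271216 ]), 'gripper_width': 85.25906034000181}
scene cam [-317.5589126  -450.42796925  851.0594449 ]
long_bar_center [(0.75, array([276.1, 203. ]), array([ 586.3, -175.1,   14. ]))]
short_bar_center [(0.58, array([280.1, 227.7]), array([ 473.9, -227.2,   14. ]))]
bin [(0.73, array([217.6, 200.7]), array([535.6,  34.8,   0. ])), (0.27, array([195.9, 165.1]), array([706.5, 219.3,   0. ]))]
bar_place [(0.91, array([215.7, 171.4]), array([553.5,  41.5, 120. ]))]
glass [(0.74, array([345.5, 238.8]), array([ 516.5, -438.6,   -0. ]))]
top cam [ 405.97456545 -125.93698984 1387.47066936]
long_bar_center [(0.92, array([285. , 174.7]), array([ 597.5, -181.6,   14. ]))]
short_bar_center [(0.81, array([300.6, 221.2]), array([ 461. , -224.6,   14. ]))]
bin [(0.8, array([206.8, 190.4]), array([555.7,  49. ,   0. ]))]
bar_place [(0.96, array([204.5, 183.5]), array([561.6,  40.1, 120. ])), (0.63, array([302. , 263.8]), array([ 343.6, -218.7,  120. ])), (0.58, array([303.2, 223.8]), array([ 449.7, -223.8,  120. ]))]
glass [(0.68, array([371.7, 202.7]), array([ 513.3, -435.2,    0. ]))]
wrist cam [299.41387218 553.66766815 374.30988312]
long_bar_center []
short_bar_center []
bin []
bar_place []
glass []
```

```bash
python3 - <<'E'
import cv2
a=cv2.imread('pics/top0.png')[120:270,150:400];cv2.imwrite('pics/topc.png',cv2.resize(a,(800,480),interpolation=cv2.INTER_CUBIC))
a=cv2.imread('pics/scene0.png')[110:300,130:400];cv2.imwrite('pics/scenec.png',cv2.resize(a,(800,563),interpolation=cv2.INTER_CUBIC))
E
```

```text
(no output)
```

View pics/topc.png

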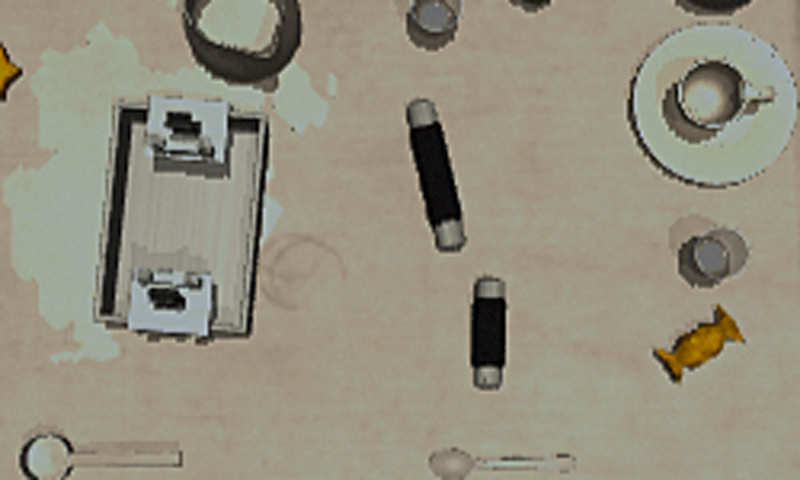

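View pics/scenec.png

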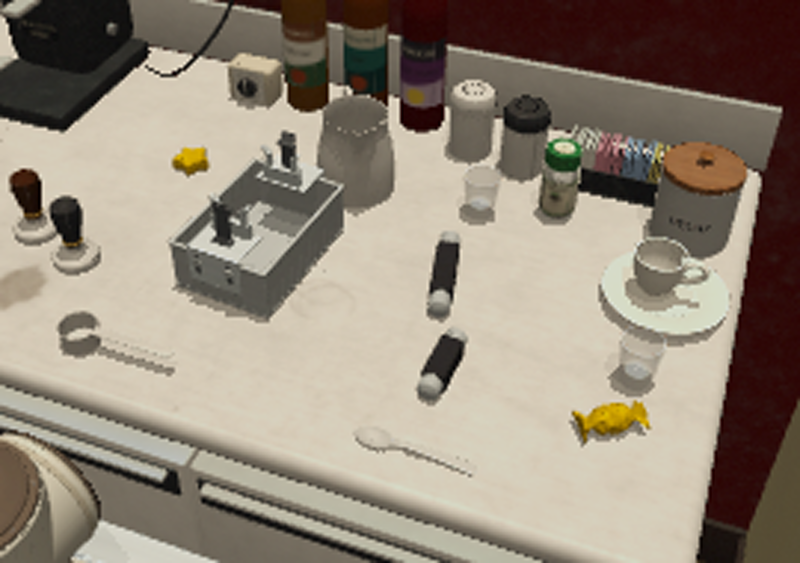

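```bash
python3 - <<'E'
from h import *
im=optics.get_image('top')
def rect(n,z):
    for r in nets.silhouettes(n,im)[:2]:
        m=r['region'].astype(np.uint8);c=cv2.findContours(m,0,1)[0];c=max(c,key=cv2.contourArea)[:,0]
        w=np.array([ray(im,p,z)[:2] for p in c],np.float32)
        print(n,r['conf'],r['extent'],cv2.minAreaRect(w))
rect('long_bar_center',14);rect('bin',75);rect('short_bar_center',14)
f=lambda u,v,z:np.round(ray(im,(150+u/3.2,120+v/3.2),z)[:2],1)
print('bar ends',f(421,103,14),f(452,245,14))
print('rim corners TL,TR,BL,BR',f(118,98,75),f(268,116,75),f(95,322,75),f(248,334,75))
E
```

```text
long_bar_center 0.94 [278.2, 150.2, 295.6, 200.0] ((598.9514770507812, -182.97976684570312), (142.06668090820312, 30.488370895385742), 11.484917640686035)
long_bar_center 0.48 [179.2, 150.2, 234.9, 226.1] ((563.6785888671875, 48.48846435546875), (144.87008666992188, 215.79612731933594), 83.9123764038086)
bin 0.93 [175.6, 151.4, 231.5, 224.5] ((556.2457275390625, 40.54912567138672), (137.93605041503906, 207.8980712890625), 84.46146392822266)
short_bar_center 0.63 [296.4, 207.1, 307.4, 239.7] ((452.96307373046875, -230.00656127929688), (26.09668731689453, 92.75662231445312), 88.9786605834961)
bar ends [ 664.2 -172.5] [ 533.1 -198.7]
rim corners TL,TR,BL,BR [660.7  95.3] [642.9 -36.3] [464.3 115.1] [452.3 -17.6]
```

Request:
{"fn": "move_arm", "kwargs": {"steps": [[1, 14, -35, 8, 0, 0, 0.02], [1, 28, -70, 16, 0, 0, 0.04], [1, 42, -105, 24, 0, 0, 0.06], [1, 56, -140, 32, 0, 0, 0.08], [1, 70, -175, 40, 0, 0, 0.1]]}}

```text
clock: 1.52
position: [302.5, 403.5, 232.6]
ee_rot: [0.99, -0.139, 0.0, -0.0]
contact_force: [-0.0, -0.2, 0.3]
gripper_width: 85.5
```

Request:
{"fn": "move_arm", "kwargs": {"steps": [[1, 14, -35, 8, 0, 0, 0.02], [1, 28, -70, 16, 0, 0, 0.04], [1, 42, -105, 24, 0, 0, 0.06], [1, 56, -140, 32, 0, 0, 0.08], [1, 70, -175, 40, 0, 0, 0.1]]}}

```text
clock: 1.93
position: [372.4, 228.4, 273.0]
ee_rot: [0.996, -0.089, 0.0, -0.0]
contact_force: [0.5, -0.1, 0.5]
gripper_width: 85.4
```

Request:
{"fn": "move_arm", "kwargs": {"steps": [[1, 14, -36, 8, 0, 0, 0.02], [1, 28, -72, 16, 0, 0, 0.04], [1, 42, -108, 24, 0, 0, 0.06], [1, 56, -144, 32, 0, 0, 0.08], [1, 68, -180, 38, 0, 0, 0.08]]}}

```text
clock: 2.35
position: [440.8, 48.4, 311.3]
ee_rot: [0.999, -0.05, 0.001, -0.0]
contact_force: [2.1, 1.4, -0.0]
gripper_width: 85.6
```

```bash
python3 - <<'E'
from h import *
s=readout.read_state();print(s['clock'],s['position'],s['ee_rot'],s['joints'])
im=optics.get_image('wrist');cv2.imwrite('pics/w1.png',im['frame'])
R,t=P(im);print(-R.T@t,R.T[:,2])
for o,z in [('long_bar_center',14),('bin',0),('bar_place',120)]:
    print(o,[(x['conf'],np.round(x['uv'],1),np.round(ray(im,x['uv'],z),1)) for x in nets.tip_of(o,im)[:3]])
print('pred',proj(im,(558,41,75)))
E
```

```text
2.35 [440.77921136  48.3675273  311.34826635] [ 9.98751968e-01 -4.99349531e-02  9.31152770e-04 -3.73766234e-04] [ 4.78204631e-01 -3.05186206e-03 -1.87588655e-01  2.97998229e-04
 -1.38427429e+00  9.92625218e-01]
[512.47279546  41.5979172  493.60108697] [-0.28372729  0.02977527 -0.95844262]
long_bar_center [(0.72, array([425.8,   4. ]), array([ 595.4, -183.9,   14. ]))]
bin [(0.94, array([250.2,  58.2]), array([554.6,  47.7,   0. ]))]
bar_place [(0.73, array([252.2,  42.9]), array([558.8,  42.6, 120. ]))]
pred [254.26088339  48.69016957]
```

View pics/w1.png

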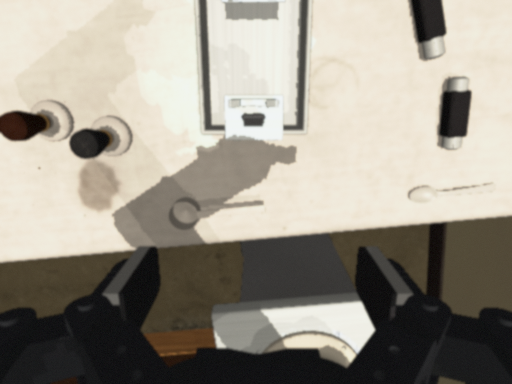

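Request:
{"fn": "move_arm", "kwargs": {"steps": [[1, 35, 0, 8, 0, 0, 0], [1, 70, 0, 16, 0, 0, 0], [1, 105, 0, 24, 0, 0, 0], [1, 130, 0, 30, 0, 0, 0], [1, 130, 0, 30, 0, 0, 0]]}}

```text
clock: 2.97
position: [573.9, 52.2, 338.5]
ee_rot: [0.999, -0.05, -0.0, 0.0]
contact_force: [-0.3, 0.0, 0.3]
gripper_width: 85.4
```

```bash
python3 - <<'E'
from h import *
s=readout.read_state();print(s['clock'],s['position'],s['ee_rot'],s['joints'])
im=optics.get_image('wrist');cv2.imwrite('pics/w2.png',im['frame'])
cv2.imwrite('pics/w2c.png',cv2.resize(im['frame'][40:280,100:420],(800,600),interpolation=cv2.INTER_CUBIC))
import pickle;pickle.dump(im,open('w2.pkl','wb'))
for o,z in [('long_bar_center',14),('bin',0),('bar_place',120)]:
    print(o,[(x['conf'],np.round(x['uv'],1),np.round(ray(im,x['uv'],z),1)) for x in nets.tip_of(o,im)[:3]])
for n,z in [('long_bar_center',14),('bin',75)]:
    for r in nets.silhouettes(n,im)[:2]:
        m=r['region'].astype(np.uint8);c=cv2.findContours(m,0,1)[0];c=max(c,key=cv2.contourArea)[:,0]
        w=np.array([ray(im,p,z)[:2] for p in c],np.float32)
        print(n,r['conf'],r['extent'],cv2.minAreaRect(w))
E
```

```text
2.9667 [573.85191709  52.20524952 338.4556462 ] [ 9.98762849e-01 -4.97230061e-02 -4.53653222e-04  4.35076424e-04] [ 3.71988235e-01  2.38707415e-01  1.57313493e-01  4.23876215e-04
 -1.49058641e+00  1.09928682e+00]
long_bar_center [(0.73, array([266.9, 163.2]), array([534.3,  41.7,  14. ])), (0.66, array([413.6, 107.5]), array([ 596.1, -181.3,   14. ]))]
bin [(0.6, array([262.8, 148. ]), array([556.1,  45.8,   0. ]))]
bar_place []
long_bar_center 0.65 [399.5, 57.4, 434.6, 155.0] ((597.1864624023438, -184.82659912109375), (142.28256225585938, 38.35742950439453), 11.776955604553223)
bin 0.67 [213.8, 75.5, 319.9, 234.6] ((554.02734375, 42.589534759521484), (133.16761779785156, 212.6339569091797), 84.28346252441406)
bin 0.42 [189.9, 267.2, 274.2, 293.4] ((374.7006530761719, 113.91722106933594), (129.3407745361328, 51.64704132080078), 84.21073913574219)
```

View pics/w2.png

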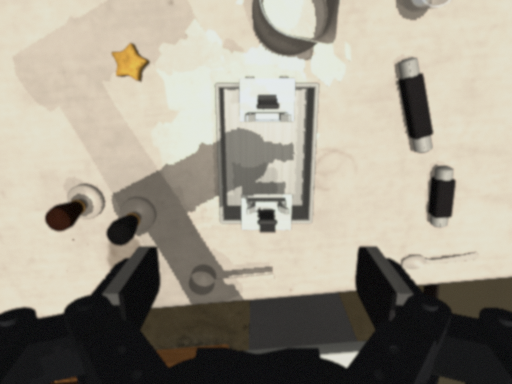

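View pics/w2c.png

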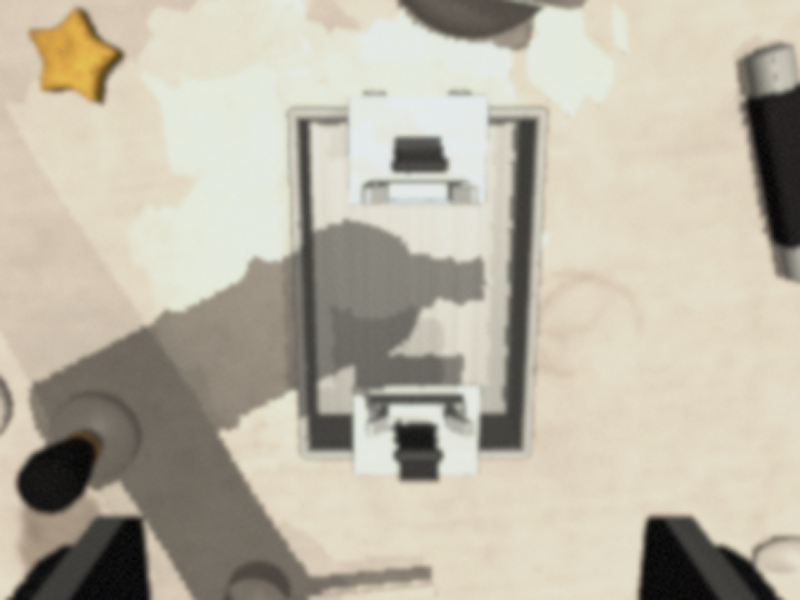

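```bash
python3 - <<'E'
from h import *
import pickle
im=pickle.load(open('w2.pkl','rb'))
f=lambda u,v,z:ray(im,(100+u/2.5,40+v/2.5),z)[:2]
c=[f(*p,75) for p in [(289,107),(548,107),(301,456),(531,457)]]
print(np.round(c,1),np.mean(c,0))
d=[c[0]-c[2],c[1]-c[3],c[0]-c[1],c[2]-c[3]]
for v in d: print(np.linalg.norm(v),np.arctan2(v[1],v[0]))
g=lambda u,v:ray(im,(u,v),14)[:2]
a,b=g(408,60),g(421,150);print('bar',a,b,(a+b)/2,np.linalg.norm(a-b),np.arctan2(*(a-b)[::-1]))
# seats in y mid
for z in (110,130): print('clips',f(419,152,z),f(417,452,z))
E
```

```text
[[658.2  97.5]
 [644.9 -33.5]
 [468.1 116.6]
 [454.2 -14.8]] [556.36832678  41.43896968]
190.9911344292365 -0.10042072423130882
191.6501158909435 -0.09819609314491703
131.6622717948927 1.4702412344508813
132.09035187289385 1.4652563687960163
bar [ 662.99160043 -171.21705471] [ 531.14067848 -194.72079094] [ 597.06613945 -182.96892282] 133.92942632974444 0.1764069681364207
clips [630.79338221  34.67790508] [478.20168572  49.77005421]
clips [631.53709051  35.21641298] [486.37978296  49.57326059]
```

Request:
{"fn": "move_arm", "kwargs": {"steps": [[1, 5, -38, 0, 0, 0, 0.06], [1, 10, -76, 0, 0, 0, 0.12], [1, 15, -114, -10, 0, 0, 0.18], [1, 20, -152, -25, 0, 0, 0.24], [1, 24, -190, -40, 0, 0, 0.296]]}}

```text
clock: 3.68
position: [593.8, -140.8, 301.2]
ee_rot: [0.995, 0.1, 0.001, 0.0]
contact_force: [1.4, 0.6, 0.3]
gripper_width: 85.5
```

Request:
{"fn": "move_arm", "kwargs": {"steps": [[1, 2, -25, -30, 0, 0, 0], [1, 3, -42, -60, 0, 0, 0], [1, 3, -43, -95, 0, 0, 0], [1, 3, -43, -130, 0, 0, 0], [1, 3, -43, -130, 0, 0, 0]]}}

```text
clock: 4.1
position: [591.4, -181.7, 162.8]
ee_rot: [0.995, 0.096, -0.007, -0.003]
contact_force: [-1.3, 0.3, -1.6]
gripper_width: 85.4
```

```bash
python3 - <<'E'
from h import *
s=readout.read_state();print(s['clock'],s['position'],s['ee_rot'],s['joints'])
im=optics.get_image('wrist');cv2.imwrite('pics/w3.png',im['frame'])
import pickle;pickle.dump(im,open('w3.pkl','wb'))
for o,z in [('long_bar_center',14)]:
    print(o,[(x['conf'],np.round(x['uv'],1),np.round(ray(im,x['uv'],z),1)) for x in nets.tip_of(o,im)[:3]])
for n,z in [('long_bar_center',18)]:
    for r in nets.silhouettes(n,im)[:2]:
        m=r['region'].astype(np.uint8);c=cv2.findContours(m,0,1)[0];c=max(c,key=cv2.contourArea)[:,0]
        w=np.array([ray(im,p,z)[:2] for p in c],np.float32)
        print(n,r['conf'],r['extent'],cv2.minAreaRect(w))
# dark sleeve
print('tcp ground proj',proj(im,(600,-183,14)))
E
```

```text
4.1 [ 591.39191255 -181.65269559  162.75966636] [ 0.99530616  0.09648217 -0.00708228 -0.00258653] [-0.03856596  0.40340468 -0.03780688 -0.00353298 -1.14431988  1.80411794]
long_bar_center [(0.93, array([263. , 155.8]), array([ 598.1, -184.3,   14. ])), (0.17, array([ 41.7, 154.3]), array([556.8,  34.6,  14. ]))]
long_bar_center 0.59 [247.2, 86.6, 279.7, 223.8] ((597.8065185546875, -183.8016357421875), (139.99856567382812, 28.931371688842773), 12.317550659179688)
tcp ground proj [262.13790504 153.73479568]
```

View pics/w3.png

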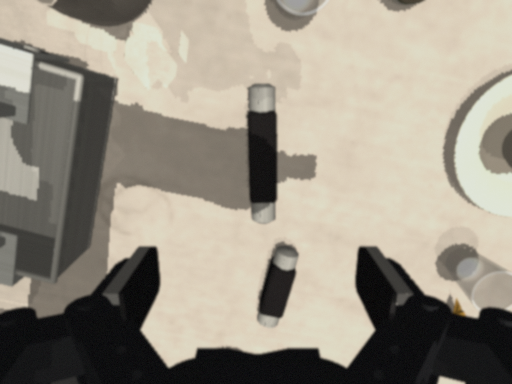

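```bash
python3 - <<'E'
from h import *
im=optics.get_image('wrist')
s=readout.read_state();print(s['position'],s['ee_rot'])
g=im['frame'].max(2);m=np.zeros_like(g);m[100:210,235:290]=(g[100:210,235:290]<45)
n,l,st,c=cv2.connectedComponentsWithStats(m);k=1+np.argmax(st[1:,4]);print(st[k])
cc=max(cv2.findContours((l==k).astype(np.uint8),0,1)[0],key=cv2.contourArea)[:,0]
w=np.array([ray(im,p,28)[:2] for p in cc],np.float32);print(cv2.minAreaRect(w))
w=np.array([ray(im,p,20)[:2] for p in cc],np.float32);print(cv2.minAreaRect(w))
E
```

```text
[ 599.03499794 -182.73343604  173.72497603] [0.99516705 0.09815477 0.00267626 0.00101294]
[ 245  121   27   87 2140]
((597.88525390625, -183.29107666015625), (87.86888885498047, 25.522397994995117), 11.994889259338379)
((596.1522827148438, -183.67478942871094), (90.01787567138672, 26.146577835083008), 11.994872093200684)
```

Request:
{"fn": "move_arm", "kwargs": {"steps": [[1, 0, -1, -40, 0, 0, 0.012], [1, 0, -1, -80, 0, 0, 0.012], [1, 0, -1, -115, 0, 0, 0.012], [1, 0, -1, -140, 0, 0, 0.012], [1, 0, -1, -150, 0, 0, 0.012]]}}

```text
clock: 4.72
position: [596.8, -183.2, 18.9]
ee_rot: [0.995, 0.104, -0.001, -0.0]
contact_force: [-0.1, 0.4, 0.7]
gripper_width: 85.4
```

Request:
{"fn": "move_arm", "kwargs": {"steps": [[1, 0, 0, -8, 0, 0, 0], [1, 0, 0, -15, 0, 0, 0], [1, 0, 0, -17, 0, 0, 0], [1, 0, 0, -17, 0, 0, 0], [1, 0, 0, -17, 0, 0, 0]]}}

```text
clock: 5.13
position: [598.5, -183.9, 4.8]
ee_rot: [0.995, 0.104, 0.001, 0.0]
contact_force: [0.1, -0.1, 0.3]
gripper_width: 85.3
```

```bash
python3 - <<'E'
from h import *
s=readout.read_state();print(s['clock'],s['position'],s['ee_rot'],s['contact_force'])
im=optics.get_image('wrist');cv2.imwrite('pics/w4.png',im['frame'])
E
```

```text
5.1333 [ 598.46324949 -183.89000382    4.79722133] [9.94619595e-01 1.03584311e-01 1.42437448e-03 3.49252299e-04] [ 0.0792044  -0.08045329  0.27229988]
```

View pics/w4.png

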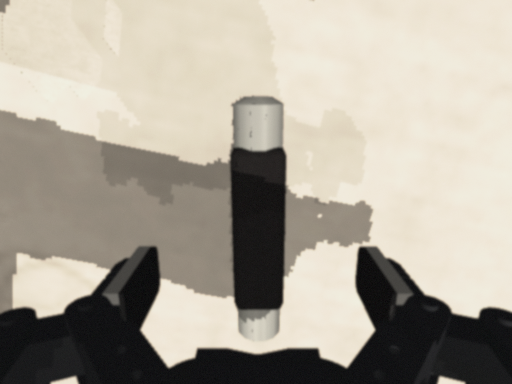

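Request:
{"fn": "move_arm", "kwargs": {"steps": [[-1, 0, 0, 0, 0, 0, 0], [-1, 0, 0, 0, 0, 0, 0], [-1, 0, 0, 0, 0, 0, 0], [-1, 0, 0, 0, 0, 0, 0], [-1, 0, 0, 0, 0, 0, 0]]}}

```text
clock: 5.6
position: [597.3, -183.8, 3.3]
ee_rot: [0.995, 0.103, 0.0, 0.0]
contact_force: [-0.2, -0.1, -0.4]
gripper_width: 25.6
```

Request:
{"fn": "move_arm", "kwargs": {"steps": [[-1, 0, 0, 0, 0, 0, 0], [-1, 0, 0, 0, 0, 0, 0], [-1, 0, 0, 0, 0, 0, 0], [-1, 0, 0, 0, 0, 0, 0], [-1, 0, 0, 0, 0, 0, 0]]}}

```text
clock: 6.02
position: [597.3, -183.8, 3.2]
ee_rot: [0.995, 0.103, -0.0, 0.0]
contact_force: [-0.3, -0.0, -0.1]
gripper_width: 0.3
```

```bash
python3 - <<'E'
from h import *
s=readout.read_state();print(s['clock'],s['position'],s['ee_rot'],s['contact_force'],s['gripper_width'])
im=optics.get_image('wrist');cv2.imwrite('pics/w5.png',im['frame'])
print(proj(im,(*s['position'][:2],14)), proj(im,(597.3,-183.5,14)))
E
```

```text
6.0167 [ 597.2695852  -183.77921793    3.1933579 ] [ 9.94638384e-01  1.03414140e-01 -7.58467131e-06  8.90766132e-06] [-0.30740644 -0.00661468 -0.13562629] 0.33184493965727097
[258.9121535  225.61234133] [258.42955733 225.46674279]
```

View pics/w5.png

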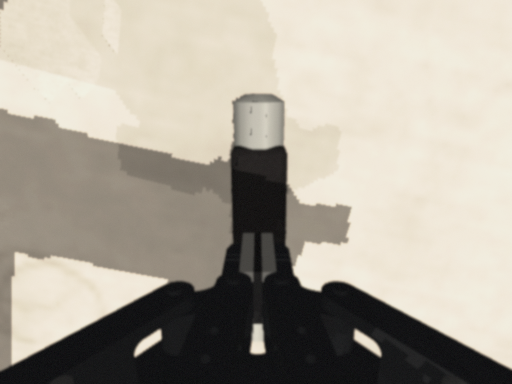

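```bash
python3 - <<'E'
from h import *
s=readout.read_state();print(s['clock'],s['joints'])
im=optics.get_image('wrist');R,t=P(im);print(-R.T@t,im['fx'],R.T[:,2])
p=s['position']
for dz in range(0,80,10): print(dz,proj(im,(p[0],p[1],p[2]+dz)))
# bar size check: sleeve width at row 200
row=im['frame'][200,200:320].max(1);print(row)
for z in (0,14,28): print(z,ray(im,(232,200),z)-ray(im,(286,200),z), ray(im,(258,94),z))
for n in ('scene','top'):
    a=optics.get_image(n);cv2.imwrite(f'pics/{n}6.png',a['frame']);q=proj(a,p);print(n,q)
    u,v=int(q[0]),int(q[1]);cv2.imwrite(f'pics/{n}6c.png',cv2.resize(a['frame'][v-60:v+60,u-80:u+80],(800,600),interpolation=cv2.INTER_CUBIC))
E
```

```text
6.0667 [-3.99039771e-02  5.68725652e-01 -2.11187136e-01  4.53679493e-05
 -7.91004383e-01  1.81789887e+00]
[ 668.0965867  -168.08165607  185.27138338] 334.16982886181677 [-0.28102279 -0.05863356 -0.95790829]
0 [258.82037738 218.40148883]
10 [258.8961632  225.09007609]
20 [258.98019302 232.50624949]
30 [259.0738894  240.77555815]
40 [259.17902214 250.05419967]
50 [259.29782117 260.53898018]
60 [259.43313649 272.48142857]
70 [259.58866971 286.20823721]
[147 148 147 147 148 148 149 148 147 148 148 149 150 149 149 150 148 150
 147 149 146 141 132 128 130 128 129 129 128 126 117  92  55  26  20  21
  23  22  25  24  25  20  21  21  23  20  20  22  23  23  23  22  22  24
  20  21  22  23  24  20  20  20  20  21  22  21  22  24  22  22  19  22
  22  24  23  24  23  21  23  19  24  21  23  23  25  48  93 129 144 147
 147 148 146 147 147 148 155 166 182 213 232 239 240 240 240 241 241 241
 241 241 240 241 240 240 241 240 240 240 240 240]
0 [-6.46380088 30.90018323  0.        ] [ 665.53609525 -168.97080219    0.        ]
14 [-5.97536488 28.56521624  0.        ] [ 665.72957834 -168.90361402   14.        ]
28 [-5.48692889 26.23024924  0.        ] [ 665.92306144 -168.83642585   28.        ]
scene [279.22736759 203.93853054]
top [285.61799649 175.27852454]
```

View pics/scene6c.png

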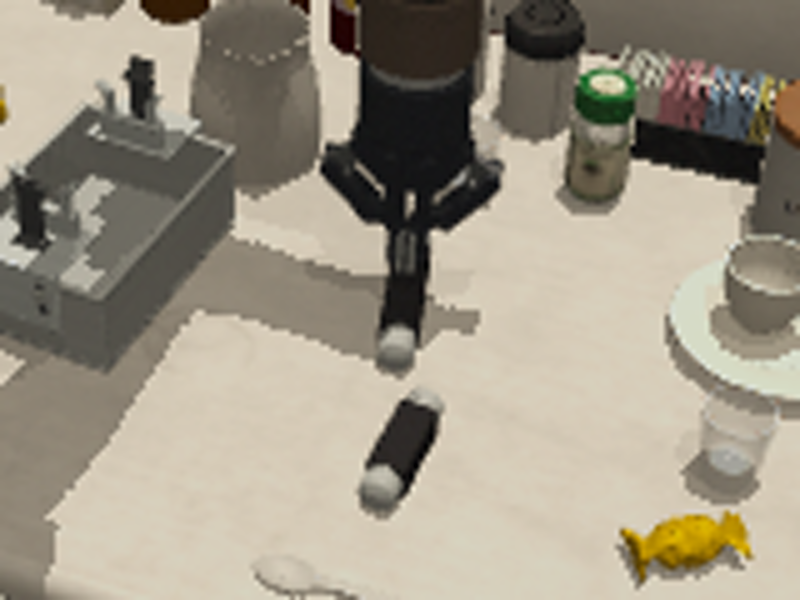

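Request:
{"fn": "move_arm", "kwargs": {"steps": [[-1, 0, 0, 25, 0, 0, 0], [-1, 0, 0, 60, 0, 0, 0], [-1, 0, 0, 80, 0, 0, 0], [-1, 0, 0, 80, 0, 0, 0], [-1, 0, 0, 80, 0, 0, 0]]}}

```text
clock: 6.63
position: [598.1, -183.7, 84.8]
ee_rot: [0.995, 0.103, 0.002, 0.0]
contact_force: [0.2, 1.0, -0.3]
gripper_width: -0.2
```

```bash
python3 - <<'E'
from h import *
s=readout.read_state();print(s['clock'],s['position'],s['gripper_width'],s['contact_force'])
p=s['position']
for n in ('scene','wrist'):
    a=optics.get_image(n);f=a['frame'].copy()
    S=5 if n=='scene' else 2
    q=proj(a,p);u,v=int(q[0]),int(q[1])
    if n=='scene': u0,v0=u-70,v-50;c=f[v0:v0+110,u0:u0+140]
    else: u0,v0=130,100;c=f[100:384,130:390]
    c=cv2.resize(c,None,fx=S,fy=S,interpolation=cv2.INTER_CUBIC)
    for dz in (0,20,40):
        q=(proj(a,p+[0,0,dz])-[u0,v0])*S+S/2; cv2.circle(c,tuple(int(x) for x in q),3,(0,0,255) if dz==0 else (0,255,0),-1);print(n,dz,q)
    cv2.imwrite(f'pics/{n}7.png',c)
E
```

```text
6.6333 [ 598.1055114  -183.72897831   84.77171327] -0.1761842187693504 [ 0.18932686  0.95313689 -0.29455295]
scene 0 [353.75120579 254.04862254]
scene 20 [354.99188777 231.48644879]
scene 40 [356.25902713 208.44313975]
wrist 0 [260.02347261 236.16092873]
wrist 20 [260.45888182 264.47949381]
wrist 40 [261.0018887  299.79610139]
```

View pics/scene7.png

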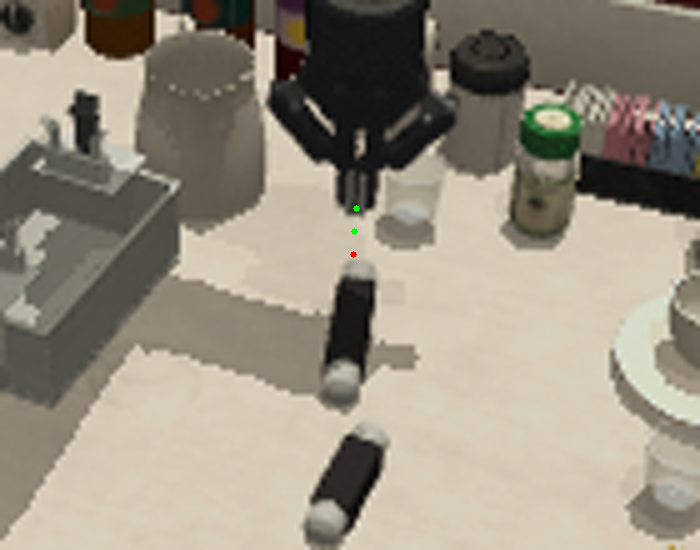

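View pics/wrist7.png

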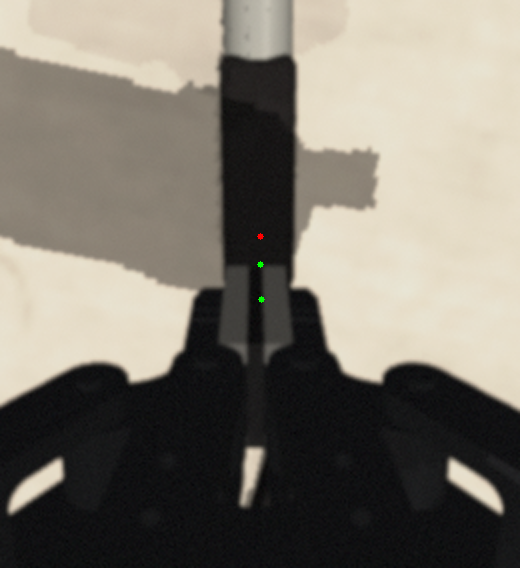

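```bash
python3 - <<'E'
from h import *
s=readout.read_state();p=s['position']
a=optics.get_image('wrist');b=optics.get_image('scene')
ux=np.array([np.cos(.207),np.sin(.207),0])
q=proj(b,p);u0,v0=int(q[0])-70,int(q[1])-50
for dz in (15,20,25,30,35,40,45):
    X=p+11*ux+[0,0,dz];Y=p-11*ux+[0,0,dz];print(dz,(proj(a,X)-[130,100])*2+1,'scene',(proj(b,Y)-[u0,v0])*5+2.5)
c=np.array([597.3,-183.5,14])
for d in (-70,70): print('bar end scene',(proj(b,c+d*ux)-[u0,v0])*5+2.5,'wrist',(proj(a,c+d*ux)-[130,100])*2+1)
E
```

```text
15 [258.75664025 220.1460868 ] scene [351.67373683 246.33491243]
20 [258.82182761 226.86865311] scene [351.98044418 240.64984065]
25 [258.89072647 233.97397545] scene [352.28878444 234.93450148]
30 [258.9636631  241.49570059] scene [352.59877069 229.18865256]
35 [259.04100317 249.47153801] scene [352.91041615 223.41204894]
40 [259.12315786 257.94389225] scene [353.22373416 217.60444302]
45 [259.2105912  266.96061702] scene [353.53873824 211.76558458]
bar end scene [337.50383581 391.85634626] wrist [258.46514118 330.37904845]
bar end scene [359.39465603 265.17343703] wrist [258.45979863 -17.24092483]
```

Request:
{"fn": "move_arm", "kwargs": {"steps": [[1, 0, 0, 0, 0, 0, 0], [1, 0, 0, 0, 0, 0, 0], [1, 0, 0, 0, 0, 0, 0], [1, 0, 0, 0, 0, 0, 0], [1, 0, 0, -10, 0, 0, 0]]}}

```text
clock: 7.25
position: [598.9, -184.1, 74.8]
ee_rot: [0.995, 0.104, 0.002, 0.001]
contact_force: [1.0, -0.7, -0.0]
gripper_width: 60.6
```

Request:
{"fn": "move_arm", "kwargs": {"steps": [[1, 0, 0, -25, 0, 0, 0], [1, 0, 0, -50, 0, 0, 0], [1, 0, 0, -70, 0, 0, 0], [1, 0, 0, -80, 0, 0, 0], [1, 0, 0, -80, 0, 0, 0]]}}

```text
clock: 7.67
position: [594.9, -183.5, -10.0]
ee_rot: [0.995, 0.103, -0.003, -0.001]
contact_force: [0.2, -1.5, -0.1]
gripper_width: 85.6
```

Request:
{"fn": "move_arm", "kwargs": {"steps": [[1, 0, 0, -5, 0, 0, 0], [1, 0, 0, -10, 0, 0, 0], [1, 0, 0, -15, 0, 0, 0], [1, 0, 0, -20, 0, 0, 0], [1, 0, 0, -20, 0, 0, 0]]}}

```text
clock: 8.08
position: [596.8, -183.7, -27.4]
ee_rot: [0.995, 0.103, -0.0, -0.0]
contact_force: [-0.9, 0.9, -0.8]
gripper_width: 85.3
```

```bash
python3 - <<'E'
from h import *
s=readout.read_state();print(s['clock'],s['position'],s['ee_rot'],s['contact_force'])
im=optics.get_image('wrist');cv2.imwrite('pics/w8.png',im['frame'])
b=optics.get_image('scene');cv2.imwrite('pics/s8.png',cv2.resize(b['frame'][140:250,210:350],None,fx=5,fy=5,interpolation=cv2.INTER_CUBIC))
E
```

```text
8.0833 [ 596.75796906 -183.68639063  -27.43464181] [ 9.94652663e-01  1.03275463e-01 -4.70721518e-04 -1.90510127e-04] [-0.86711234  0.88219968 -0.79139516]
```

View pics/w8.png

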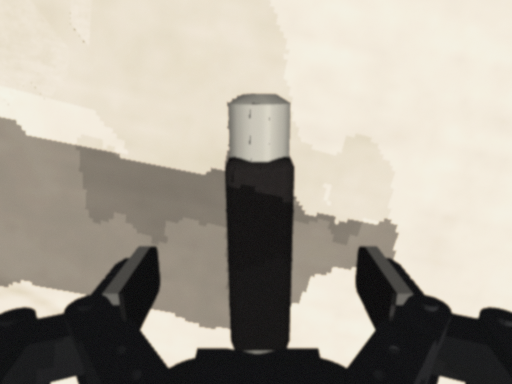

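View pics/s8.png

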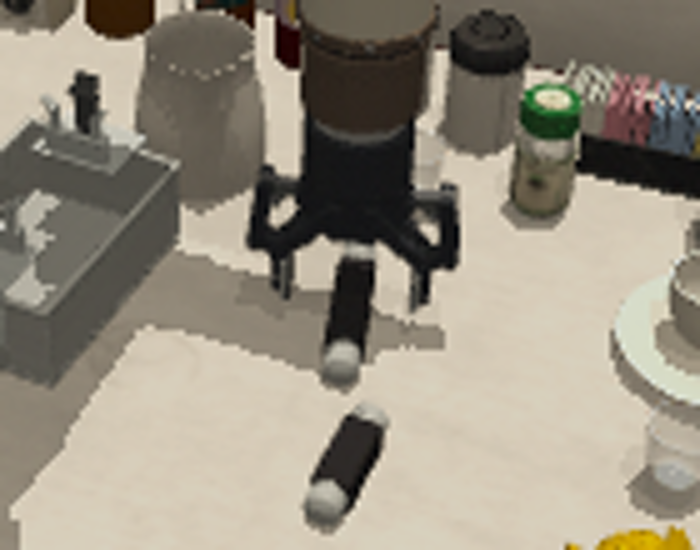

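```bash
python3 - <<'E'
from h import *
s=readout.read_state();p=s['position'];print(p)
b=optics.get_image('scene')
uy=np.array([-np.sin(.207),np.cos(.207),0]);ux=np.array([uy[1],-uy[0],0])
for z in (0,10,20,30,40):
    print(z,[np.round((proj(b,[*(p+k*47*uy-11*ux)[:2],z])-[210,140])*5+2.5) for k in (1,-1)])
E
```

```text
[ 597.32145266 -183.80518911  -26.69569449]
0 [array([282., 328.]), array([412., 343.])]
10 [array([283., 318.]), array([413., 332.])]
20 [array([283., 308.]), array([414., 322.])]
30 [array([283., 297.]), array([414., 311.])]
40 [array([283., 287.]), array([415., 301.])]
```

Request:
{"fn": "move_arm", "kwargs": {"steps": [[1, 0, 0, -3, 0, 0, 0], [1, 0, 0, -5, 0, 0, 0], [1, 0, 0, -5, 0, 0, 0]]}}

```text
clock: 8.48
position: [596.9, -183.7, -32.2]
ee_rot: [0.995, 0.103, -0.0, -0.0]
contact_force: [-0.4, -0.4, -0.1]
gripper_width: 85.2
```

Request:
{"fn": "move_arm", "kwargs": {"steps": [[0.2, 0, 0, 0, 0, 0, 0], [0.2, 0, 0, 0, 0, 0, 0], [-0.1, 0, 0, 0, 0, 0, 0], [-0.1, 0, 0, 0, 0, 0, 0], [-0.1, 0, 0, 0, 0, 0, 0]]}}

```text
clock: 8.9
position: [597.3, -183.8, -31.7]
ee_rot: [0.995, 0.103, 0.0, 0.0]
contact_force: [0.2, -0.5, 0.5]
gripper_width: 38.4
```

```bash
python3 - <<'E'
from h import *
s=readout.read_state();print(s['clock'],s['position'],s['ee_rot'],s['contact_force'],s['gripper_width'])
im=optics.get_image('wrist');cv2.imwrite('pics/w9.png',im['frame'])
b=optics.get_image('scene');cv2.imwrite('pics/s9.png',cv2.resize(b['frame'][160:230,230:320],None,fx=8,fy=8,interpolation=cv2.INTER_CUBIC))
E
```

```text
8.9 [ 597.32672779 -183.79629589  -31.6967411 ] [9.94635399e-01 1.03442801e-01 1.00136436e-04 3.02651905e-05] [ 0.2451446  -0.54868223  0.45007761] 38.40634965061532
```

View pics/w9.png

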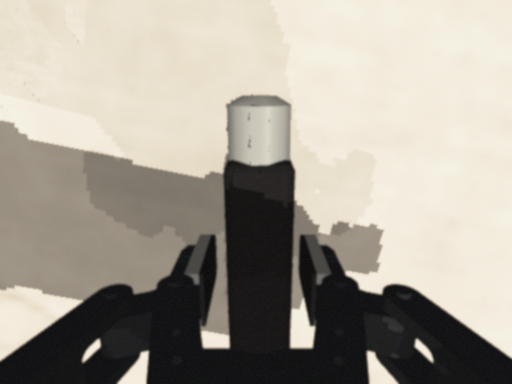

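View pics/s9.png

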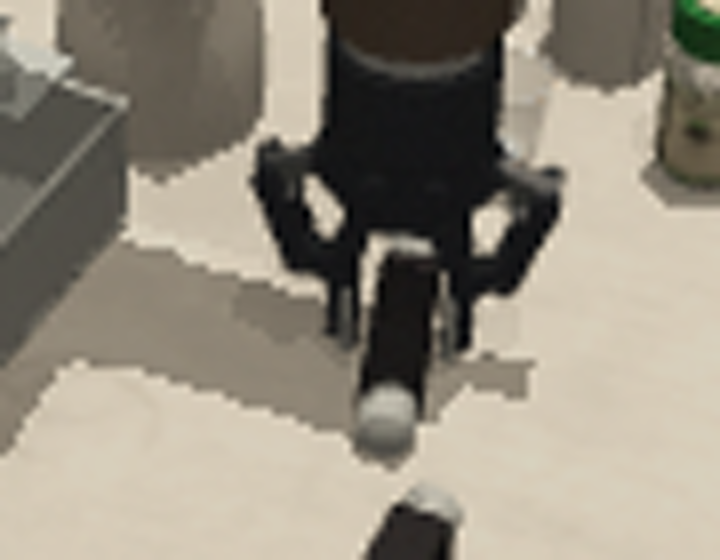

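Request:
{"fn": "move_arm", "kwargs": {"steps": [[-0.1, 0, 0, -3, 0, 0, 0], [-0.1, 0, 0, -6, 0, 0, 0], [-0.1, 0, 0, -6, 0, 0, 0]]}}

```text
clock: 9.25
position: [596.6, -183.7, -38.6]
ee_rot: [0.995, 0.103, -0.001, -0.0]
contact_force: [-0.4, 0.0, 0.4]
gripper_width: 38.9
```

Request:
{"fn": "move_arm", "kwargs": {"steps": [[-1, 0, 0, 0, 0, 0, 0], [-1, 0, 0, 0, 0, 0, 0], [-1, 0, 0, 0, 0, 0, 0], [-1, 0, 0, 0, 0, 0, 0], [-1, 0, 0, 0, 0, 0, 0]]}}

```text
clock: 9.67
position: [597.1, -183.7, -38.0]
ee_rot: [0.995, 0.103, -0.0, -0.0]
contact_force: [0.3, 0.7, -0.8]
gripper_width: 26.9
```

```bash
python3 - <<'E'
from h import *
s=readout.read_state();print(s['clock'],s['position'],s['ee_rot'],s['contact_force'],s['wrist_torque'],s['gripper_width'])
im=optics.get_image('wrist');cv2.imwrite('pics/w10.png',im['frame'])
E
```

```text
9.6667 [ 597.09904337 -183.73608963  -37.96339077] [ 9.94647160e-01  1.03329590e-01 -1.30249423e-04 -7.90289150e-05] [ 0.34896795  0.67659966 -0.76148747] [-0.00787698 -0.02880444  0.01168505] 26.9068034574947
```

View pics/w10.png

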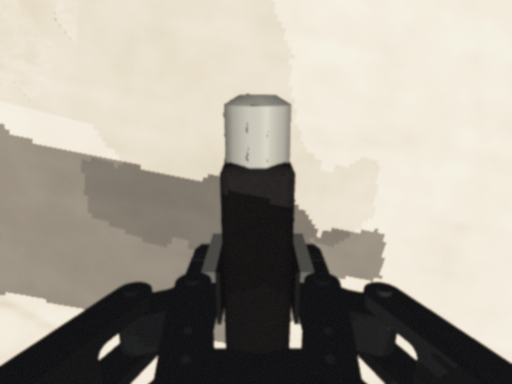

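Request:
{"fn": "move_arm", "kwargs": {"steps": [[-1, 0, 0, 0, 0, 0, 0], [-1, 0, 0, 10, 0, 0, 0], [-1, 0, 0, 35, 0, 0, 0], [-1, 0, 0, 65, 0, 0, 0], [-1, 0, 0, 100, 0, 0, 0]]}}

```text
clock: 10.13
position: [595.8, -183.6, 62.3]
ee_rot: [0.995, 0.103, -0.002, -0.0]
contact_force: [1.4, 0.1, -2.1]
gripper_width: 26.8
```

Request:
{"fn": "move_arm", "kwargs": {"steps": [[-1, 0, 0, 35, 0, 0, 0], [-1, 0, 0, 65, 0, 0, 0], [-1, 0, 0, 90, 0, 0, 0], [-1, 0, 0, 100, 0, 0, 0], [-1, 0, 0, 100, 0, 0, 0]]}}

```text
clock: 10.55
position: [598.8, -184.0, 165.9]
ee_rot: [0.995, 0.104, 0.003, 0.001]
contact_force: [0.9, -0.5, -1.9]
gripper_width: 26.8
```

```bash
python3 - <<'E'
from h import *
s=readout.read_state();print(s['clock'],s['position'],s['ee_rot'],s['contact_force'],s['wrist_torque'],s['gripper_width'])
im=optics.get_image('wrist');cv2.imwrite('pics/w11.png',im['frame'])
b=optics.get_image('scene');cv2.imwrite('pics/s11.png',cv2.resize(b['frame'][80:230,180:360],None,fx=4,fy=4,interpolation=cv2.INTER_CUBIC))
E
```

```text
10.55 [ 598.80728972 -184.02997764  165.87537517] [9.94622507e-01 1.03510704e-01 3.32857153e-03 7.23897767e-04] [ 0.87023523 -0.53533251 -1.88401079] [-0.00781638 -0.04527948  0.04429102] 26.829823578406888
```

View pics/w11.png

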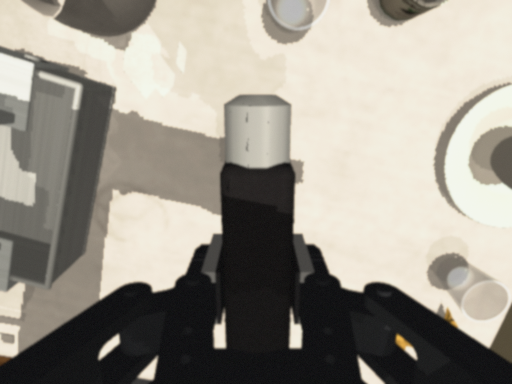

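View pics/s11.png

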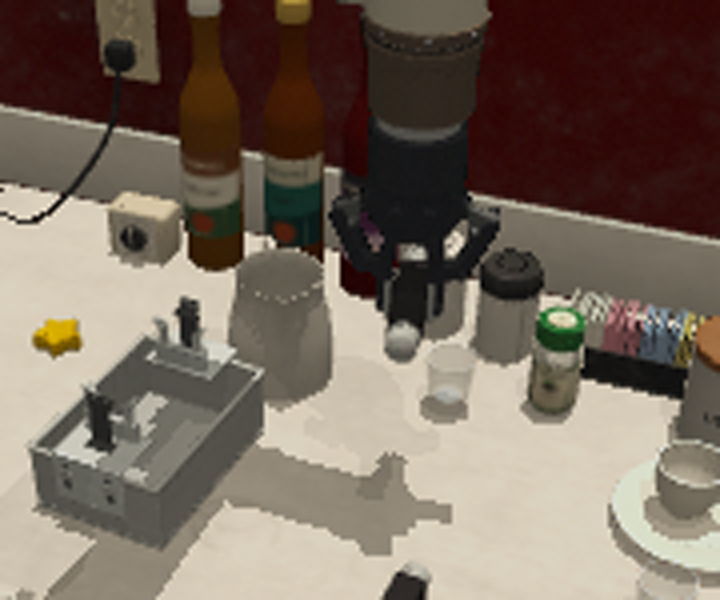

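```bash
python3 - <<'E'
from h import *
s=readout.read_state();p=s['position'];print(s['clock'],p,s['ee_rot'])
im=optics.get_image('wrist')
from scipy.spatial.transform import Rotation as Ro
T=Ro.from_quat(s['ee_rot']).as_matrix()
for L in (66,68,70,72,74):
    print(L,proj(im,p+T@[L,0,-52-7]),proj(im,p+T@[L-3.6,0,-52-13]),'sleeve end',proj(im,p+T@[L-24,0,-52-14]))
g=im['frame'][:,258].max(1);print(g[85:110],g[150:180])
r=im['frame'][140].max(1);print(r[215:300])
print(nets.tip_of('long_bar_center',im)[:2])
E
```

```text
10.65 [ 596.22309768 -183.39855838  160.98633242] [ 9.94663495e-01  1.03166243e-01 -9.09123348e-04 -6.56845887e-04]
66 [259.56411855 107.83723835] [259.66547074 119.530244  ] sleeve end [259.62905593 177.58520241]
68 [259.5690467  102.07740624] [259.67110978 113.59189955] sleeve end [259.6342887  172.16943464]
70 [259.57402253  96.26184817] [259.67680565 107.5937249 ] sleeve end [259.63957201 166.70135013]
72 [259.57904674  90.38975149] [259.68255919 101.53481126] sleeve end [259.64490661 161.18018714]
74 [259.58412003  84.46028769] [259.68837129  95.41423136] sleeve end [259.65029325 155.60516903]
[233 233 233 232 231 231 230 230 221 185 144 129 131 132 133 134 135 136
 136 140 153 178 196 201 202] [204 202 203 204 203 204 203 203 204 204 203 203 202 203 204 202 191 158
 106  58  38  34  35  36  37  40  43  40  39  42]
[148 147 147 144 142 137 131 127 125 122 121 121 125 133 138 146 152 157
 162 164 169 171 173 177 179 183 185 187 188 192 192 194 196 197 199 198
 199 200 199 199 201 201 200 202 202 205 207 209 211 213 214 213 212 210
 207 203 199 197 196 194 191 190 186 185 183 179 178 175 171 167 162 154
 146 144 160 202 233 241 242 242 243 242 242 242 242]
[{'uv': [257.4, 264.3], 'conf': 0.92}]
```

Request:
{"fn": "move_arm", "kwargs": {"steps": [[-1, -7, 38, 0, 0, 0, -0.06], [-1, -14, 76, 0, 0, 0, -0.12], [-1, -21, 114, 0, 0, 0, -0.18], [-1, -28, 152, 0, 0, 0, -0.24], [-1, -35, 185, 0, 0, 0, -0.3]]}}

```text
clock: 11.17
position: [560.6, 2.9, 160.0]
ee_rot: [0.999, -0.048, -0.002, 0.0]
contact_force: [-0.0, 0.3, -1.6]
gripper_width: 27.1
```

Request:
{"fn": "move_arm", "kwargs": {"steps": [[-1, -4, 25, 0, 0, 0, -0.009], [-1, -6, 38, 0, 0, 0, -0.009], [-1, -6, 40, 0, 0, 0, -0.009], [-1, -6, 40, 0, 0, 0, -0.009], [-1, -6, 40, 0, 0, 0, -0.009]]}}

```text
clock: 11.58
position: [556.0, 40.4, 161.3]
ee_rot: [0.999, -0.051, -0.001, 0.0]
contact_force: [0.4, -0.4, -1.7]
gripper_width: 27.2
```

```bash
python3 - <<'E'
from h import *
s=readout.read_state();print(s['clock'],s['position'],s['ee_rot'],s['contact_force'],s['wrist_torque'],s['gripper_width'])
import pickle
for n in ('wrist','scene','top'):
    im=optics.get_image(n);pickle.dump(im,open(n+'12.pkl','wb'))
    c=im['frame'] if n=='wrist' else im['frame'][90:220,170:290] if n=='scene' else im['frame'][140:240,160:260]
    S=1.5 if n=='wrist' else 4.5 if n=='scene' else 6
    cv2.imwrite(f'pics/{n}12.png',cv2.resize(c,None,fx=S,fy=S,interpolation=cv2.INTER_CUBIC))
E
```

```text
11.5833 [556.02839153  40.3949175  161.33032308] [ 9.98693709e-01 -5.10874250e-02 -8.63561532e-04  4.52413095e-04] [ 0.35958252 -0.35209271 -1.70292059] [ 0.00835332  0.01563055 -0.01291422] 27.24501334132856
```

View pics/wrist12.png

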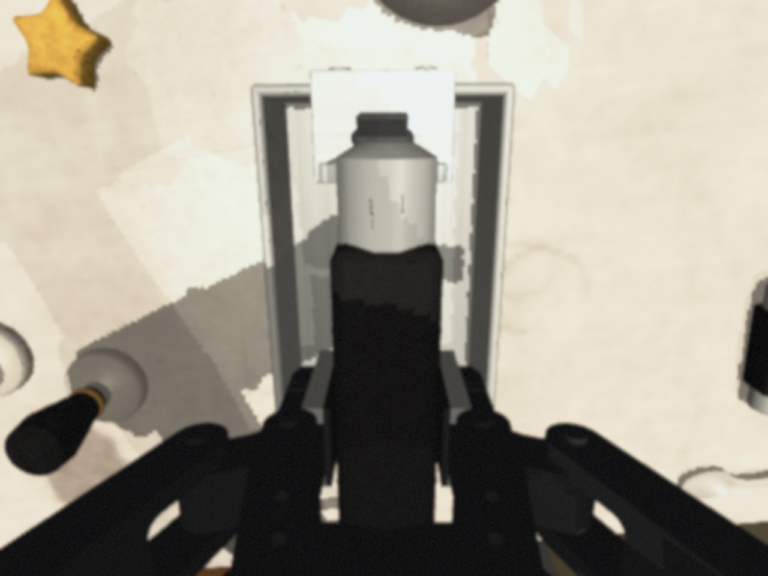

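View pics/scene12.png

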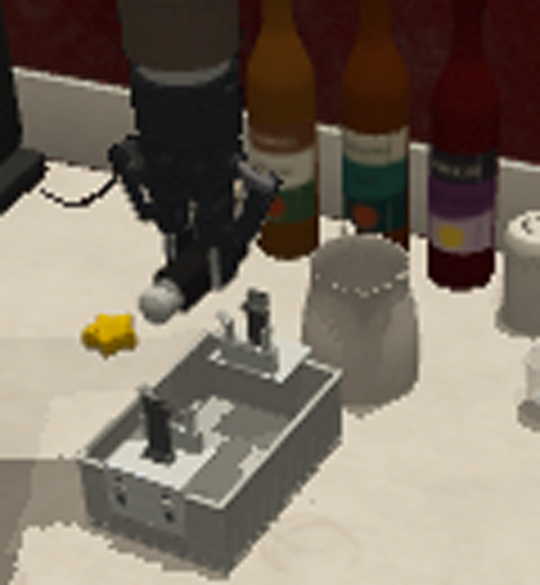

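View pics/top12.png

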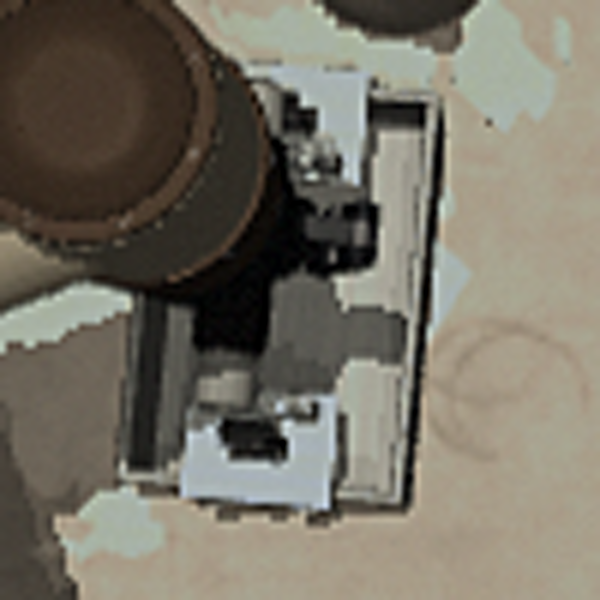

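```bash
python3 - <<'E'
from h import *
s=readout.read_state();print(s['clock'],s['position'],s['ee_rot'])
im=optics.get_image('wrist');print(im['cx'],im['cy'])
c=im['frame'][30:180,150:360];cv2.imwrite('pics/w13.png',cv2.resize(c,None,fx=3.8,fy=3.8,interpolation=cv2.INTER_CUBIC))
import pickle;pickle.dump((im,s),open('w13.pkl','wb'))
E
```

```text
11.7333 [556.30236292  39.97200461 161.85120213] [ 9.98658929e-01 -5.17707628e-02 -3.13325943e-04  1.81258587e-04]
257.3020901064738 188.8855399300498
```

View pics/w13.png

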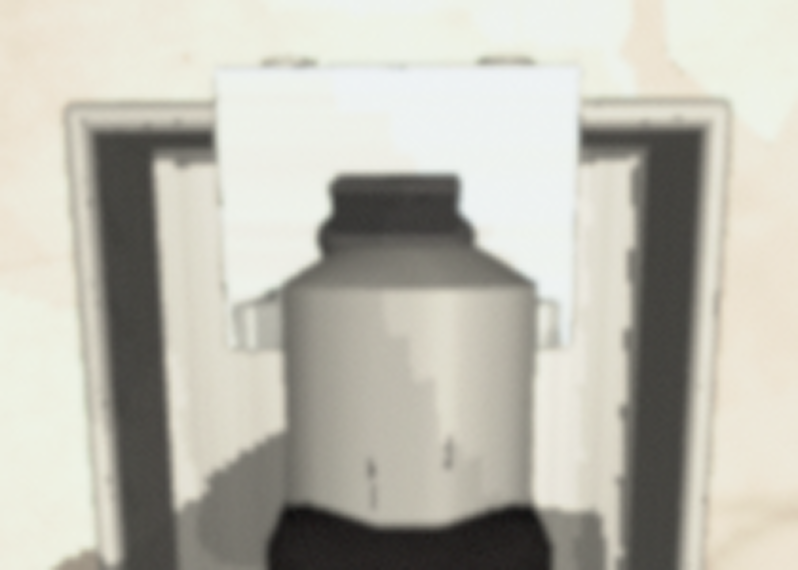

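```bash
python3 - <<'E'
from h import *
import pickle
im,s=pickle.load(open('w13.pkl','rb'))
from scipy.spatial.transform import Rotation as Ro
T=Ro.from_quat(s['ee_rot']).as_matrix();p=s['position']
print('toolx yaw',np.arctan2(T[1,0],T[0,0]), 'tilt z',T[:,2])
f=lambda u,v,z:ray(im,(150+u/3.8,30+v/3.8),z)
def rel(name,X,c=np.array([556.4,41.4])):
    d=X-p; print(name,'world',np.round(X,1),'tool x,y',np.round((T.T@d)[:2],1))
rel('bar',f(410,350,213+13));rel('barend',f(398,230,213+7))
rel('clip142',f(396.5,178,145));rel('clip155',f(396.5,178,160));rel('plate',f(397.5,68,78));
rel('seat120',f(401,345,130));rel('seat140',f(401,345,140))
for z in(75,):
  a,b=f(66,105,z),f(731,103,z);rel('rimL',a);rel('rimR',b);rel('mid',(a+b)/2);d=a-b;print(np.linalg.norm(d),np.arctan2(d[1],d[0])-np.pi/2)
E
```

```text
toolx yaw -0.1035879602113135 tilt z [-6.44579293e-04 -3.29588767e-04 -9.99999738e-01]
bar world [617.3  34.1 226. ] tool x,y [61.2 -0.4]
barend world [627.8  34.1 220. ] tool x,y [71.7 -1.5]
clip142 world [634.9  34.1 145. ] tool x,y [78.8 -2.3]
clip155 world [634.4  34.  160. ] tool x,y [78.3 -2.2]
plate world [657.1  32.1  78. ] tool x,y [101.2  -2.6]
seat120 world [609.2  36.2 130. ] tool x,y [53.  -1.8]
seat140 world [610.1  36.1 140. ] tool x,y [53.9 -1.7]
rimL world [657.6  98.   75. ] tool x,y [ 94.8 -68.2]
rimR world [644.2 -32.8  75. ] tool x,y [95.  63.3]
mid world [650.9  32.6  75. ] tool x,y [94.9 -2.5]
131.48081446223858 -0.10178234253954632
```

Request:
{"fn": "move_arm", "kwargs": {"steps": [[-1, 0.2, 1.8, -10, 0, 0, 0], [-1, 0.2, 1.8, -25, 0, 0, 0], [-1, 0.2, 1.8, -38, 0, 0, 0], [-1, 0.2, 1.8, -45, 0, 0, 0], [-1, 0.2, 1.8, -45, 0, 0, 0]]}}

```text
clock: 12.2
position: [555.0, 42.3, 114.8]
ee_rot: [0.999, -0.051, -0.002, 0.001]
contact_force: [0.1, -0.2, -1.5]
gripper_width: 26.7
```

```bash
python3 - <<'E'
from h import *
im=optics.get_image('wrist');im=optics.get_image('wrist');im=optics.get_image('wrist')
s=readout.read_state();print(s['clock'],s['position'],s['ee_rot'],s['contact_force'],s['wrist_torque'])
c=im['frame'][30:180,150:360];cv2.imwrite('pics/w14.png',cv2.resize(c,None,fx=3.8,fy=3.8,interpolation=cv2.INTER_CUBIC))
im=optics.get_image('scene');cv2.imwrite(f'pics/s14.png',cv2.resize(im['frame'][110:220,170:290],None,fx=5,fy=5,interpolation=cv2.INTER_CUBIC))
E
```

```text
12.35 [557.05972732  42.96327654 117.74095471] [ 9.98705056e-01 -5.08712168e-02  5.73196735e-04 -3.75071409e-05] [ 0.27977436  0.75138067 -2.39801428] [0.035359   0.01255275 0.07092756]
```

View pics/w14.png

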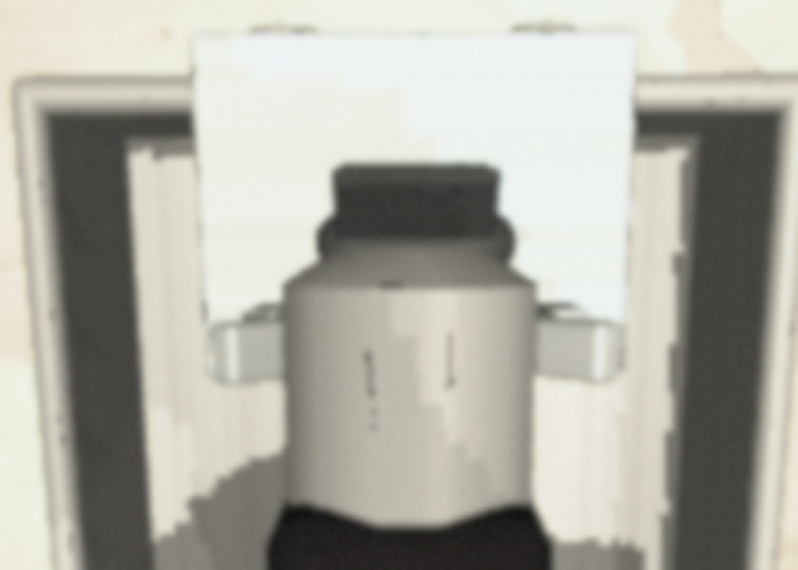

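View pics/s14.png

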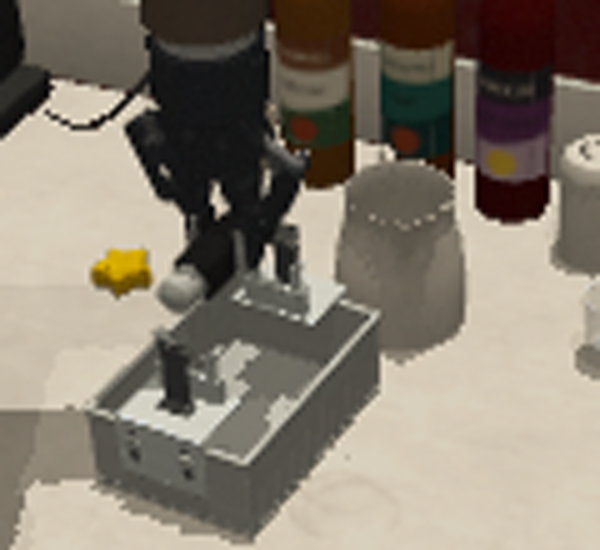

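```bash
python3 - <<'E'
from h import *
for i in range(4):
    im=optics.get_image('wrist')
    s=readout.read_state();print(s['clock'],s['position'],s['ee_rot'],s['contact_force'][2])
c=im['frame'][30:180,150:360];cv2.imwrite('pics/w15.png',cv2.resize(c,None,fx=3.8,fy=3.8,interpolation=cv2.INTER_CUBIC))
import pickle;pickle.dump((im,s),open('w15.pkl','wb'))
E
```

```text
12.45 [557.14456612  43.14608537 118.08660397] [ 9.98706936e-01 -5.08291024e-02  8.90347940e-04 -2.56527746e-04] -1.3395531982583837
12.5 [557.07019522  43.17740797 118.06288948] [ 9.98706719e-01 -5.08335045e-02  8.67537106e-04 -3.01271404e-04] -2.001099331150794
12.55 [556.92884672  43.17927835 117.95971051] [ 9.98706184e-01 -5.08462674e-02  7.35043840e-04 -2.74615868e-04] -1.8875049464609197
12.6 [556.81433454  43.14716052 117.83644053] [ 9.98705204e-01 -5.08674770e-02  5.98500749e-04 -2.39927518e-04] -2.2070132290565048
```

View pics/w15.png

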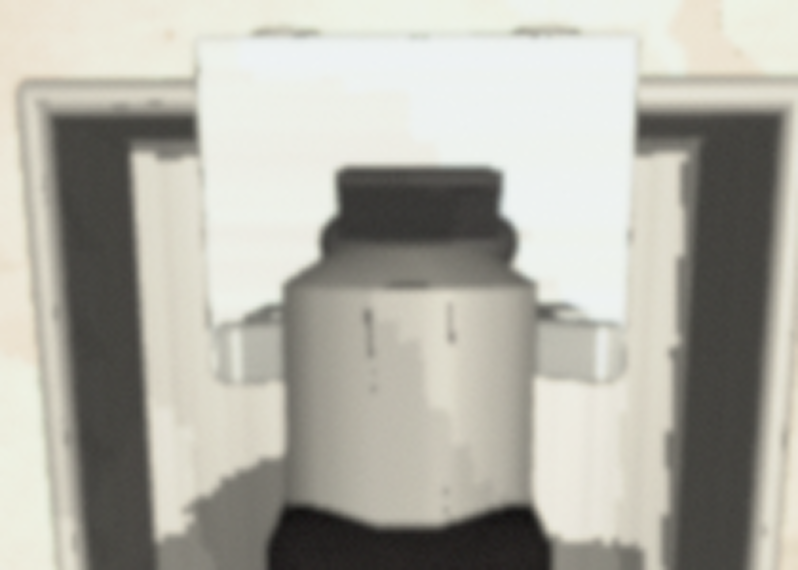

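Request:
{"fn": "move_arm", "kwargs": {"steps": [[-1, -0.4, -1.4, -3, 0, 0, 0], [-1, -0.4, -1.4, -6, 0, 0, 0], [-1, -0.4, -1.4, -9, 0, 0, 0], [-1, -0.4, -1.4, -10, 0, 0, 0], [-1, -0.4, -1.4, -10, 0, 0, 0]]}}

```text
clock: 13.02
position: [555.7, 41.5, 106.6]
ee_rot: [0.999, -0.051, -0.001, 0.0]
contact_force: [1.1, -0.2, -1.4]
gripper_width: 27.0
```

Request:
{"fn": "move_arm", "kwargs": {"steps": [[-1, 0, 0, -1.5, 0, 0, 0], [-1, 0, 0, -3, 0, 0, 0], [-1, 0, 0, -4, 0, 0, 0], [-1, 0, 0, -4, 0, 0, 0], [-1, 0, 0, -4, 0, 0, 0]]}}

```text
clock: 13.43
position: [556.0, 41.6, 103.2]
ee_rot: [0.999, -0.051, -0.0, 0.0]
contact_force: [-0.8, 0.6, -2.1]
gripper_width: 27.2
```

```bash
python3 - <<'E'
from h import *
for i in range(2):
    im=optics.get_image('wrist')
    s=readout.read_state();print(s['clock'],s['position'],s['ee_rot'],s['contact_force'],s['wrist_torque'])
c=im['frame'][30:180,150:360];cv2.imwrite('pics/w16.png',cv2.resize(c,None,fx=3.8,fy=3.8,interpolation=cv2.INTER_CUBIC))
E
```

```text
13.4833 [556.11483075  41.6417358  103.25007621] [ 9.98706126e-01 -5.08534387e-02  4.88411970e-05  2.13239498e-06] [ 0.69256631  0.06112192 -1.53637347] [ 0.05445072  0.00789454 -0.03569333]
13.5333 [556.10682763  41.62901383 103.28411524] [ 9.98706601e-01 -5.08440789e-02  6.71735349e-05  5.27784073e-06] [ 0.32073419  0.05891582 -1.49448446] [0.00418279 0.000903   0.0611037 ]
```

View pics/w16.png

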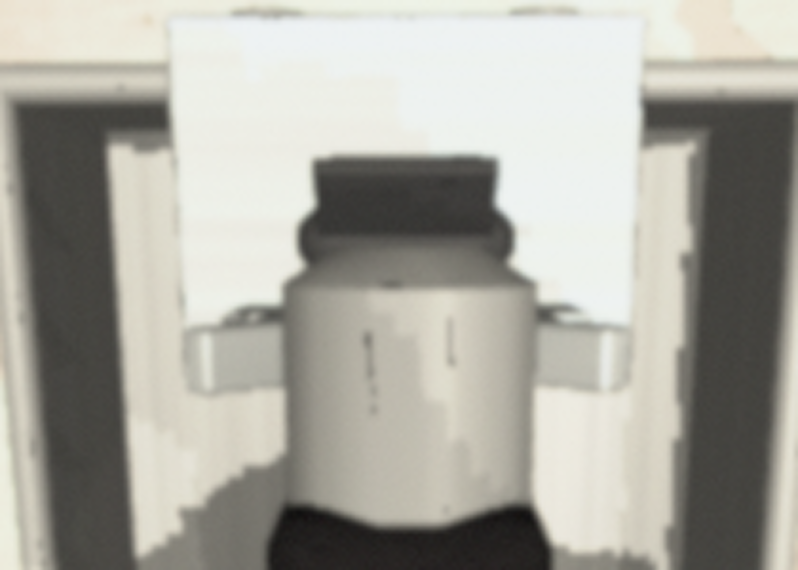

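Request:
{"fn": "move_arm", "kwargs": {"steps": [[-1, 0, 0.2, -1.5, 0, 0, 0], [-1, 0, 0.2, -3, 0, 0, 0], [-1, 0, 0.2, -4.5, 0, 0, 0], [-1, 0, 0.2, -6, 0, 0, 0], [-1, 0, 0.2, -6, 0, 0, 0]]}}

```text
clock: 13.95
position: [555.7, 41.7, 96.7]
ee_rot: [0.999, -0.051, -0.0, 0.0]
contact_force: [0.7, -0.3, -1.2]
gripper_width: 27.2
```

Request:
{"fn": "move_arm", "kwargs": {"steps": [[-1, 0, 0, -1.5, 0, 0, 0], [-1, 0, 0, -3, 0, 0, 0], [-1, 0, 0, -4, 0, 0, 0], [-1, 0, 0, -4, 0, 0, 0]]}}

```text
clock: 14.28
position: [555.9, 41.8, 92.9]
ee_rot: [0.999, -0.051, -0.0, 0.0]
contact_force: [0.2, -1.1, -2.2]
gripper_width: 26.8
```

Request:
{"fn": "move_arm", "kwargs": {"steps": [[-1, 0, 0, -1.5, 0, 0, 0], [-1, 0, 0, -3, 0, 0, 0], [-1, 0, 0, -4, 0, 0, 0], [-1, 0, 0, -4, 0, 0, 0]]}}

```text
clock: 14.62
position: [556.1, 41.8, 89.7]
ee_rot: [0.999, -0.051, 0.0, 0.0]
contact_force: [-1.5, -0.3, 2.4]
gripper_width: 27.0
```

Request:
{"fn": "move_arm", "kwargs": {"steps": [[-1, 0, 0, -1, 0, 0, 0], [-1, 0, 0, -2, 0, 0, 0], [-1, 0, 0, -2, 0, 0, 0]]}}

```text
clock: 14.87
position: [557.0, 41.9, 88.2]
ee_rot: [0.999, -0.051, 0.001, -0.0]
contact_force: [-1.1, -0.3, 5.2]
gripper_width: 27.5
```

Request:
{"fn": "move_arm", "kwargs": {"steps": [[-1, 0, 0, -1, 0, 0, 0], [-1, 0, 0, -2, 0, 0, 0], [-1, 0, 0, -2, 0, 0, 0]]}}

```text
clock: 15.12
position: [557.7, 42.0, 86.8]
ee_rot: [0.999, -0.05, 0.002, -0.0]
contact_force: [-2.6, 0.6, 6.9]
gripper_width: 26.9
```

```bash
python3 - <<'E'
from h import *
for i in range(1):
    im=optics.get_image('wrist')
    s=readout.read_state();print(s['clock'],s['position'],s['ee_rot'],s['contact_force'],s['wrist_torque'])
c=im['frame'][30:180,150:360];cv2.imwrite('pics/w17.png',cv2.resize(c,None,fx=3.8,fy=3.8,interpolation=cv2.INTER_CUBIC))
im=optics.get_image('scene');cv2.imwrite(f'pics/s17.png',cv2.resize(im['frame'][110:220,170:290],None,fx=5,fy=5,interpolation=cv2.INTER_CUBIC))
E
```

```text
15.1667 [557.72629968  42.06562788  86.8318723 ] [ 9.98726355e-01 -5.04136793e-02  2.01058140e-03 -2.92769217e-04] [-1.51728616 -0.34302789  5.26742316] [-0.01640268  0.28121291  0.00975973]
```

View pics/w17.png

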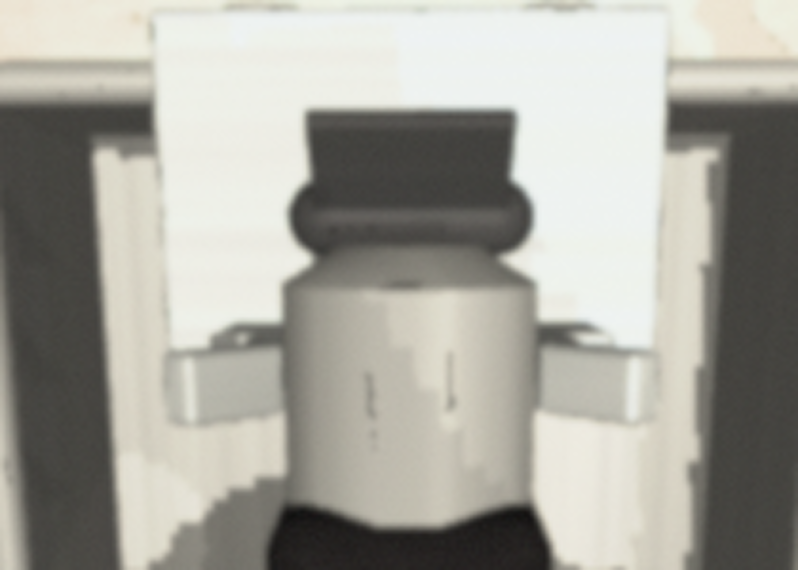

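View pics/s17.png

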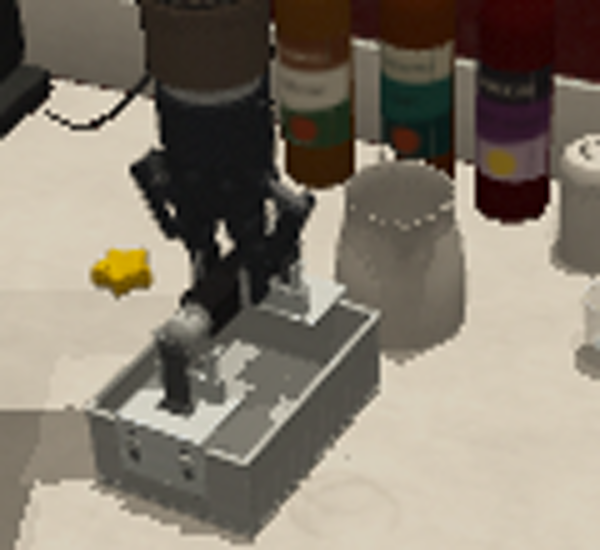

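Request:
{"fn": "move_arm", "kwargs": {"steps": [[-1, 0.5, 0, -1, 0, 0, 0], [-1, 1, 0, -2, 0, 0, 0], [-1, 1, 0, -2, 0, 0, 0]]}}

```text
clock: 15.47
position: [557.3, 42.0, 83.5]
ee_rot: [0.999, -0.051, 0.0, -0.0]
contact_force: [-2.2, 0.2, 2.3]
gripper_width: 27.4
```

Request:
{"fn": "move_arm", "kwargs": {"steps": [[-1, 0, 0, -1, 0, 0, 0], [-1, 0, 0, -2, 0, 0, 0], [-1, 0, 0, -2, 0, 0, 0]]}}

```text
clock: 15.72
position: [556.8, 41.8, 80.7]
ee_rot: [0.999, -0.051, -0.0, 0.0]
contact_force: [-1.8, 0.7, 0.7]
gripper_width: 27.0
```

```bash
python3 - <<'E'
from h import *
s=readout.read_state();print(s['clock'],s['position'],s['ee_rot'],s['contact_force'],s['wrist_torque'])
E
```

```text
15.7167 [556.79707796  41.82085038  80.73964283] [ 9.98703289e-01 -5.09080017e-02 -3.35684095e-04  6.04213771e-05] [-1.84799717  0.72716037  0.69608925] [0.13908018 0.37456854 0.0451939 ]
```

Request:
{"fn": "move_arm", "kwargs": {"steps": [[-1, 0, 0, -1.5, 0, 0, 0], [-1, 0, 0, -3, 0, 0, 0], [-1, 0, 0, -4, 0, 0, 0], [-1, 0, 0, -4, 0, 0, 0]]}}

```text
clock: 16.05
position: [556.8, 41.8, 76.7]
ee_rot: [0.999, -0.051, -0.0, 0.0]
contact_force: [-1.7, 0.2, -0.4]
gripper_width: 26.9
```

Request:
{"fn": "move_arm", "kwargs": {"steps": [[-1, 0, 0, -1, 0, 0, 0], [-1, 0, 0, -2, 0, 0, 0], [-1, 0, 0, -3, 0, 0, 0], [-1, 0, 0, -3, 0, 0, 0]]}}

```text
clock: 16.38
position: [556.9, 41.8, 73.9]
ee_rot: [0.999, -0.051, -0.0, 0.0]
contact_force: [-1.6, 0.5, 0.5]
gripper_width: 27.0
```

Request:
{"fn": "move_arm", "kwargs": {"steps": [[-1, 0, 0, -1, 0, 0, 0], [-1, 0, 0, -2, 0, 0, 0], [-1, 0, 0, -2, 0, 0, 0]]}}

```text
clock: 16.63
position: [556.9, 41.8, 72.0]
ee_rot: [0.999, -0.051, -0.0, -0.0]
contact_force: [-1.6, 0.6, 0.7]
gripper_width: 27.0
```

Request:
{"fn": "move_arm", "kwargs": {"steps": [[-1, 0, 0, -1, 0, 0, 0], [-1, 0, 0, -2, 0, 0, 0], [-1, 0, 0, -2, 0, 0, 0]]}}

```text
clock: 16.88
position: [556.6, 41.8, 69.6]
ee_rot: [0.999, -0.051, -0.001, 0.0]
contact_force: [-1.4, -0.3, -1.2]
gripper_width: 26.9
```

Request:
{"fn": "move_arm", "kwargs": {"steps": [[-1, 0, 0, -1, 0, 0, 0], [-1, 0, 0, -2, 0, 0, 0], [-1, 0, 0, -2, 0, 0, 0]]}}

```text
clock: 17.13
position: [556.3, 41.7, 67.1]
ee_rot: [0.999, -0.051, -0.001, 0.0]
contact_force: [-0.7, 0.3, -4.3]
gripper_width: 26.9
```

```bash
python3 - <<'E'
from h import *
s=readout.read_state();print(s['clock'],s['position'],s['ee_rot'],s['contact_force'],s['wrist_torque'])
im=optics.get_image('wrist')
c=im['frame'][30:180,150:360];cv2.imwrite('pics/w18.png',cv2.resize(c,None,fx=3.8,fy=3.8,interpolation=cv2.INTER_CUBIC))
im=optics.get_image('scene');cv2.imwrite(f'pics/s18.png',cv2.resize(im['frame'][110:220,170:290],None,fx=5,fy=5,interpolation=cv2.INTER_CUBIC))
E
```

```text
17.1333 [556.28441396  41.7155535   67.14610346] [ 9.98694200e-01 -5.10779994e-02 -9.53437142e-04  1.56728098e-04] [-0.7206249   0.25811533 -4.25066709] [ 0.0846968   0.34112456 -0.01457148]
```

View pics/w18.png

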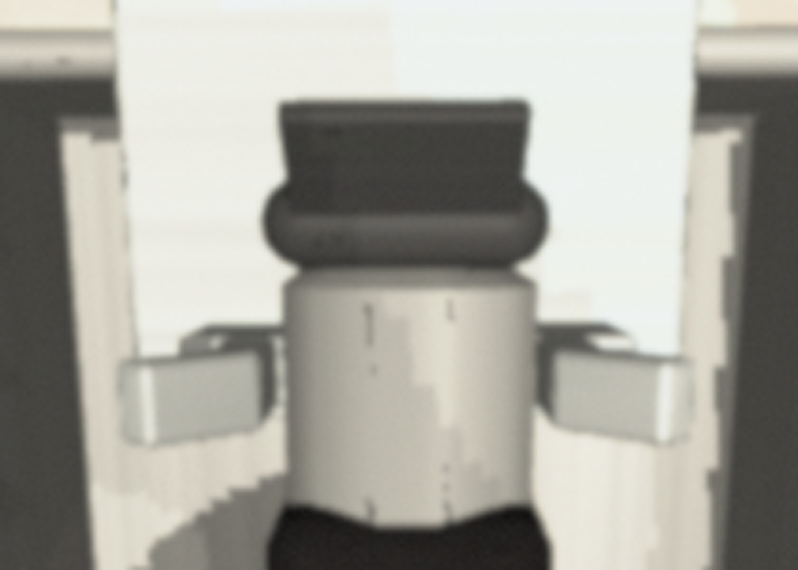

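View pics/s18.png

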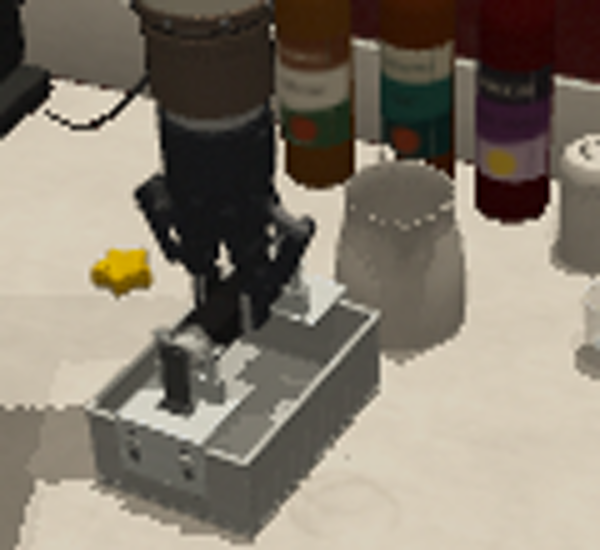

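Request:
{"fn": "move_arm", "kwargs": {"steps": [[-1, 0, 0, -0.7, 0, 0, 0], [-1, 0, 0, -1.4, 0, 0, 0], [-1, 0, 0, -1.4, 0, 0, 0]]}}

```text
clock: 17.48
position: [556.5, 41.7, 66.5]
ee_rot: [0.999, -0.051, -0.001, 0.0]
contact_force: [-1.9, -0.3, -4.5]
gripper_width: 27.1
```

Request:
{"fn": "move_arm", "kwargs": {"steps": [[-1, 0, 0, -0.7, 0, 0, 0], [-1, 0, 0, -1.4, 0, 0, 0], [-1, 0, 0, -1.4, 0, 0, 0]]}}

```text
clock: 17.73
position: [556.4, 41.6, 65.2]
ee_rot: [0.999, -0.051, -0.001, 0.0]
contact_force: [-2.4, 0.5, -2.1]
gripper_width: 27.1
```

Request:
{"fn": "move_arm", "kwargs": {"steps": [[-1, 0, 0, -0.5, 0, 0, 0], [-1, 0, 0, -1, 0, 0, 0], [-1, 0, 0, -1, 0, 0, 0]]}}

```text
clock: 17.98
position: [556.9, 41.8, 64.3]
ee_rot: [0.999, -0.051, -0.0, 0.0]
contact_force: [-3.8, 0.5, -2.4]
gripper_width: 26.9
```

Request:
{"fn": "move_arm", "kwargs": {"steps": [[-1, 0, 0, -0.5, 0, 0, 0], [-1, 0, 0, -1, 0, 0, 0], [-1, 0, 0, -1, 0, 0, 0]]}}

```text
clock: 18.23
position: [557.0, 41.8, 64.1]
ee_rot: [0.999, -0.051, 0.0, 0.0]
contact_force: [-5.1, 1.3, 1.6]
gripper_width: 27.2
```

```bash
python3 - <<'E'
from h import *
s=readout.read_state();print(s['clock'],s['position'],s['ee_rot'],s['contact_force'],s['wrist_torque'])
im=optics.get_image('wrist');s=readout.read_state();print(s['clock'],s['position'],s['contact_force'],s['wrist_torque'])
c=im['frame'][30:180,150:360];cv2.imwrite('pics/w19.png',cv2.resize(c,None,fx=3.8,fy=3.8,interpolation=cv2.INTER_CUBIC))
E
```

```text
18.2333 [557.01869269  41.76347651  64.10981936] [ 9.98711644e-01 -5.07448143e-02  9.69956823e-06  1.29662726e-04] [-5.09258824  1.27449824  1.60853984] [ 0.10379387  1.52680426 -0.03492044]
18.2833 [557.0493728   41.79748519  64.14405999] [-5.98109201 -0.37600034  1.82964517] [ 0.10668808  1.48622371 -0.04752463]
```

View pics/w19.png

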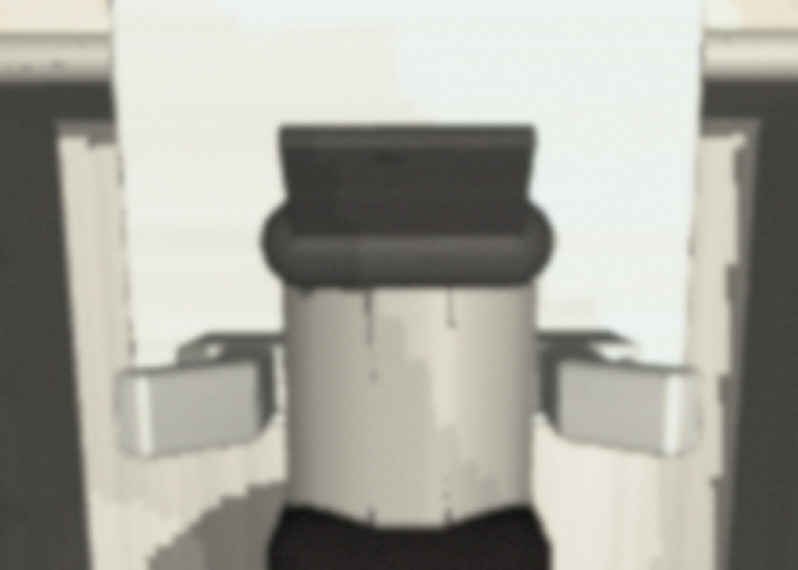

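Request:
{"fn": "move_arm", "kwargs": {"steps": [[-1, -0.3, 0, -0.6, 0, 0, 0], [-1, -0.5, 0, -1.2, 0, 0, 0], [-1, -0.5, 0, -1.2, 0, 0, 0]]}}

```text
clock: 18.53
position: [557.1, 41.8, 64.0]
ee_rot: [0.999, -0.051, 0.001, 0.0]
contact_force: [-6.4, 0.4, 7.0]
gripper_width: 26.8
```

Request:
{"fn": "move_arm", "kwargs": {"steps": [[-1, 0, 0, -0.6, 0, 0, 0], [-1, 0, 0, -1.2, 0, 0, 0], [-1, 0, 0, -1.2, 0, 0, 0]]}}

```text
clock: 18.78
position: [557.2, 41.8, 64.0]
ee_rot: [0.999, -0.05, 0.001, 0.0]
contact_force: [-8.8, 0.0, 12.0]
gripper_width: 26.5
```

```bash
python3 - <<'E'
from h import *
s=readout.read_state();print(s['clock'],s['position'],s['ee_rot'],s['contact_force'],s['wrist_torque'])
im=optics.get_image('scene');cv2.imwrite(f'pics/s20.png',cv2.resize(im['frame'][130:210,175:275],None,fx=7,fy=7,interpolation=cv2.INTER_CUBIC))
im=optics.get_image('wrist');c=im['frame'][30:180,150:360];cv2.imwrite('pics/w20.png',cv2.resize(c,None,fx=3.8,fy=3.8,interpolation=cv2.INTER_CUBIC))
E
```

```text
18.7833 [557.16308534  41.76248856  63.97711519] [ 9.98727992e-01 -5.04127026e-02  9.60849790e-04  1.86288651e-04] [-8.81382891  0.02319839 11.97173493] [ 0.16670104  2.56641985 -0.09918498]
```

View pics/s20.png

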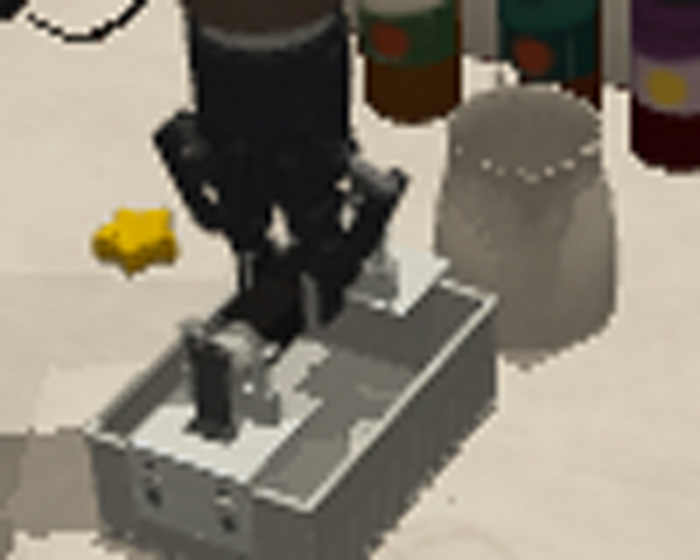

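View pics/w20.png

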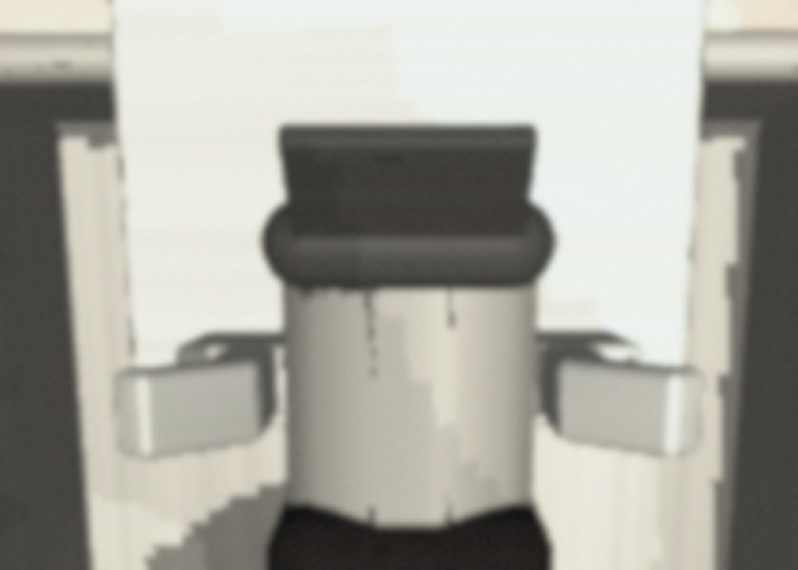

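Request:
{"fn": "move_arm", "kwargs": {"steps": [[-1, 0, 0, 1.2, 0, 0, 0], [-1, 0, 0, 2.4, 0, 0, 0], [-1, 0, 0, 2.4, 0, 0, 0]]}}

```text
clock: 19.13
position: [557.0, 41.8, 64.1]
ee_rot: [0.999, -0.051, 0.001, -0.0]
contact_force: [-4.5, -0.1, 3.3]
gripper_width: 27.0
```

Request:
{"fn": "move_arm", "kwargs": {"steps": [[0.4, 0, 0, 0, 0, 0, 0], [0.4, 0, 0, 0, 0, 0, 0], [0.4, 0, 0, 0, 0, 0, 0], [0.4, 0, 0, 0, 0, 0, 0], [0.4, 0, 0, 0, 0, 0, 0]]}}

```text
clock: 19.55
position: [557.2, 42.0, 63.5]
ee_rot: [0.999, -0.051, 0.001, -0.0]
contact_force: [0.6, 0.1, 0.2]
gripper_width: 59.9
```

```bash
python3 - <<'E'
from h import *
s=readout.read_state();print(s['clock'],s['position'],s['ee_rot'],s['contact_force'],s['wrist_torque'],s['gripper_width'])
im=optics.get_image('wrist');cv2.imwrite('pics/w21.png',im['frame'])
E
```

```text
19.55 [557.24295825  42.00498078  63.54905995] [ 9.98710829e-01 -5.07571186e-02  6.13126832e-04 -1.35250211e-04] [0.58647101 0.08475937 0.17509671] [-0.00330725  0.0244317  -0.00397993] 59.864886362984976
```

View pics/w21.png

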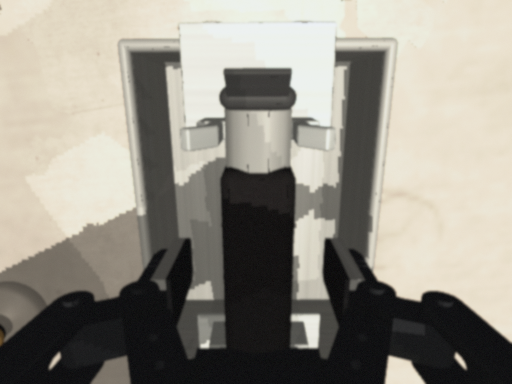

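Released cleanly. Retract straight up, then check.

Request:
{"fn": "move_arm", "kwargs": {"steps": [[0.4, 0, 0, 8, 0, 0, 0], [0.4, 0, 0, 30, 0, 0, 0], [0.4, 0, 0, 65, 0, 0, 0], [0.4, 0, 0, 100, 0, 0, 0], [0.4, 0, 0, 135, 0, 0, 0]]}}

```text
clock: 20.02
position: [556.4, 41.6, 200.6]
ee_rot: [0.999, -0.051, 0.0, 0.0]
contact_force: [1.0, 1.1, -0.5]
gripper_width: 59.7
```

Request:
{"fn": "move_arm", "kwargs": {"steps": [[0.4, -20, 20, 30, 0, 0, 0], [0.4, -50, 40, 55, 0, 0, 0], [0.4, -70, 70, 70, 0, 0, 0], [0.4, -80, 100, 80, 0, 0, 0], [0.4, -80, 100, 80, 0, 0, 0]]}}

```text
clock: 20.43
position: [476.4, 145.6, 282.6]
ee_rot: [0.999, -0.048, 0.003, -0.003]
contact_force: [0.6, 0.8, 0.2]
gripper_width: 59.9
```

Request:
{"fn": "move_arm", "kwargs": {"steps": [[0.4, -25, 30, 0, 0, 0, 0], [0.4, -50, 60, 0, 0, 0, 0], [0.4, -70, 90, 0, 0, 0, 0], [0.4, -80, 120, 0, 0, 0, 0], [0.4, -80, 120, 0, 0, 0, 0]]}}

```text
clock: 20.85
position: [395.3, 265.3, 278.8]
ee_rot: [0.999, -0.048, 0.0, -0.001]
contact_force: [0.3, 0.3, 0.8]
gripper_width: 59.9
```

```bash
python3 - <<'E'
from h import *
for i in range(6): im=optics.get_image('top')
s=readout.read_state();print(s['clock'],s['position'],s['contact_force'],s['gripper_width'],s['joint_vel'])
cv2.imwrite('pics/t22.png',cv2.resize(im['frame'][140:240,160:260],None,fx=6,fy=6,interpolation=cv2.INTER_CUBIC))
r=nets.tip_of('long_bar_center',im);print([(x['conf'],ray(im,x['uv'],116)) for x in r])
g=im['frame'].max(2)
for x in nets.silhouettes('long_bar_center',im)[:2]:
    c=max(cv2.findContours(x['region'].astype(np.uint8),0,1)[0],key=cv2.contourArea)[:,0]
    print(x['conf'],cv2.minAreaRect(np.array([ray(im,p,122)[:2] for p in c],np.float32)))
im=optics.get_image('scene');cv2.imwrite('pics/s22.png',cv2.resize(im['frame'][130:210,175:275],None,fx=7,fy=7,interpolation=cv2.INTER_CUBIC))
print([(x['conf'],ray(im,x['uv'],116)) for x in nets.tip_of('long_bar_center',im)],[(o,[np.round(ray(im,x['uv'],z)) for x in nets.tip_of(o,im)[:1]]) for o,z in (('short_bar_center',14),('glass',0))])
E
```

```text
21.15 [396.97249361 260.85133511 278.46777804] [ 0.61013831 -0.73549488  0.75119734] 59.63843711919068 [-3.29580943e-03 -1.17737286e-03 -2.02628768e-04 -1.58122379e-03
 -5.89005811e-05 -9.85399836e-04]
[(0.82, array([560.36056481,  35.4541213 , 116.        ]))]
[(0.52, array([550.89516329,  45.21816449, 116.        ]))] [('short_bar_center', [array([ 453., -236.,   14.])]), ('glass', [array([ 521., -441.,   -0.])])]
```

View pics/t22.png

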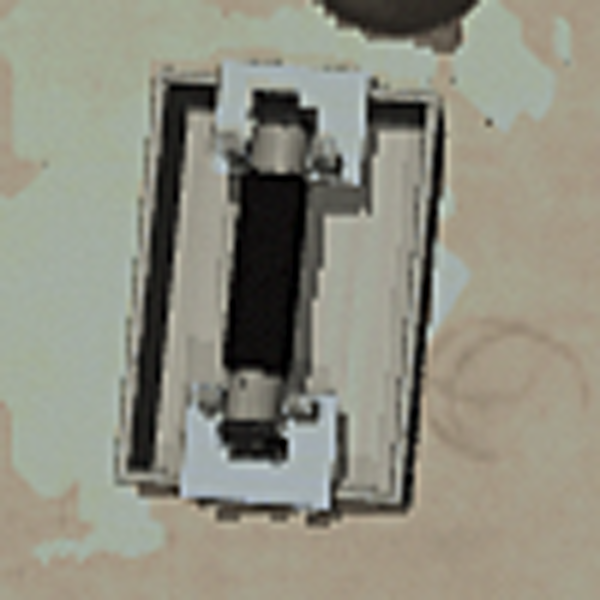

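View pics/s22.png

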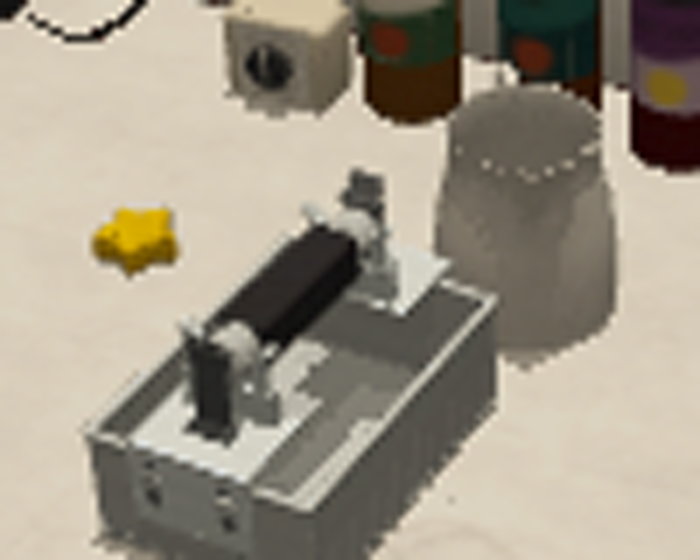

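```bash
python3 -c "
from bench import workorder
print(workorder.job_done())"
```

```text
the job is handed in; nothing more can be done
None
```

The long bar is back in the knock-out bin, released and resting in both seats. I handed the job in at about 21 s of the 58 s allowed; the hand-in reports no verdict.

- **Grasp:** The first try closed above the bar. The camera pictures showed the real fingertips about 42 mm higher than the reported TCP. I went lower by that amount, and the second grasp held with the bar centred in the jaws to within about 1 mm.
- **Press:**
  - The bar met the clips at a reported TCP height of about 91 mm.
  - The push peaked at roughly 9 N, fell to about 2 N, then turned to a light pull.
  - At a reported 64 mm the height stopped changing and the force rose steeply. That is about 26 mm below first contact, which puts the bar's axis at about 116 mm.
  - I stopped at about 14 N vertical with about 9 N sideways (limit 30 N), eased the load and opened.
- **Last checks:**
  - The final top and scene pictures show the bar level in both seats, in line with the bin, with both clips upright over its ends.
  - The arm is clear and still.
- **Where measurements disagreed:** The networks put the bar's centre about 5 to 7 mm from where I measured the bin's middle, in opposite directions in the two cameras. The arm's own reading at release was within about 1 mm, so I trusted that and the pictures. The final silhouette check found nothing. I did not measure the clip angles or recheck every bystander. The networks' positions for the short bar and the glass differed from the first look by about 23 mm and 5 mm, but I put that down to their error, since the arm never went near either.

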